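# Make up the shaft-marking kit and the drill-stand kit

## Task

Make up the two job kits from the stock lying between the trays: the shaft-marking kit in the blue tray (V-block in the square cut-out, round bar standing in the round one, centre punch lying in the slot) and the drill-stand kit in the yellow tray, which already has its hold-down bolt (chuck key in the square cut-out, hex-key set lying in the slot). Everything goes right down on the coloured floor of its cut-out, set down rather than dropped. Leave the bolt standing where it is, and the marker pen and the nut where they lie.

Things in the scene. Friction and masses are not known exactly. Their poses are not given: they have to be found in the camera images.
- tray_blue: the blue fixed tray, 186 (x) x 176 (y) mm, rim 21 high; black foam top at z 15, three cut-outs with blue floor at z 5. Origin: centre of underside. Cut-outs (mm): slot 38 (x) x 130 (y) centred at (-42, 0), with finger notches 80 (x) x 42 (y) at its middle; square one 76 (x) x 72 (y) at (43, 36); round one, diameter 40, at (43, -52). All empty.
- tray_yellow: the yellow fixed tray, 186 (x) x 176 (y) mm, rim 21 high; black foam top at z 15, three cut-outs with yellow floor at z 5. Origin: centre of underside. Cut-outs (mm): slot 38 (x) x 130 (y) centred at (-42, 0), with finger notches 80 (x) x 42 (y) at its middle; square one 76 (x) x 72 (y) at (43, 36); round one, diameter 40, at (43, -52). The bolt is in the round one.
- v_block: ground steel V-block, bright grey, 60 (x) by 51 (y) by 42 (z) mm, about 0.6 kg, the V groove open upward and running along x. Origin: centre of the underside. Its two flat outer sides, 51 mm apart across y, are a good grip. It goes in the square cut-out of the blue tray.
- round_bar: shaft blank: bright steel round bar standing on end, 25 mm diameter, 111 mm tall, about 0.43 kg. Origin: centre of its lower end, z up. Another one at the back of the table is not meant. It goes standing in the round cut-out of the blue tray.
- centre_punch: centre punch: slim grey steel tool lying flat, 13 (x) by 113 (y) by 12 (z) mm, pointed at one end. Origin: middle of its length, at its underside; y along it. It goes lying in the slot of the blue tray.
- chuck_key: drill chuck key: steel T lying flat, 57 (x) by 56 (y) by 14 (z) mm. The 14 mm thick stem with the toothed head runs along x from x = -24 to +28 mm, the 6 mm cross bar lies along y at x = -26 mm. Origin: centre of its outline, at the table; so the stem passes over the origin and can be gripped there across y. It goes lying in the square cut-out of the yellow tray.
- hex_keys: folding hex-key set: red-orange handle block with folded dark keys, lying flat, 22 (x) by 100 (y) by 26 (z) mm, all keys folded in; the one between the trays (another lies at the back of the table). Origin: centre of its underside; y along it. It goes lying in the slot of the yellow tray.
- bolt: M16 bolt, 60 mm tall, standing on its 24 x 27 mm hexagon head in the round cut-out of the yellow tray from the start; it stays there. Origin: centre of the head's underside, z up.
- marker_pen: white paint marker pen lying flat, 15 x 132 x 15 mm (y along it), loose, belongs to neither kit. Origin: middle of its underside.
- nut: loose hexagon nut lying flat, 30 x 34 x 16 mm, belongs to neither kit. Origin: centre of its underside.
There are look-alikes about, which are no part of the job. Leave any black look-alike of the centre_punch alone.

How it is judged:
By the outcome, as a careful person would: the job done as asked, in the order asked, and still so for the second after the job is handed in, with the robot touching nothing.
It also fails if it takes over 136 s, if anything falls off the work surface, if the arm or the gripper's body presses on something with over 40 N, if the wrist force passes 120 N, or if a joint passes its speed limit or range.

## Robot

A 7-joint arm with a two-finger parallel gripper is mounted at the origin on a cart in front of the work surface, level with it; the furniture and walls round the work are solid. World frame = base frame: x ahead of the robot, y to its left, z up, the work surface at z = 0. Lengths are in m, angles in rad, forces in N, time in s.
With the tool pointing down it reaches from about 0.425 to 1.025 m from the base axis. Payload 9.4 kg.
Tool frame: the origin (TCP) lies between the finger pads; the fingertips stand 25 mm ahead of it and the grasp point (between the pads) lies 6 mm ahead of it (bot.tips_ahead is the distance from the TCP to the fingertips, in m); z points along the fingers, y is the line along which they close (so a half turn about z gives the same grasp; the last joint's range is limited). The gripper opens to 93 mm and grips with 3 to 60 N. Pads are 15 mm wide; open, the fingers measure 128 mm over their backs; the gripper's body (75 mm by 188 mm) begins 65 mm behind the grasp point.
Start: joints at [1.204, 0.599, -0.003, 1.599, 0.002, 0.943, -0.08], TCP at [0.207, -0.695, 0.244] pointing down, gripper open.
Joint ranges: [-2.57, 2.57], [-0.35, 1.97], [-1.29, 1.29], [0.11, 2.56], [-1.05, 4.19], [0.11, 1.86], [-2.63, 2.63]. Speed limits (rad/s): [2.22, 2.22, 3.01, 3.01, 3.14, 3.14, 3.14].

## Interface

Orientations are given as a unit quaternion [w, x, y, z].
In Python, from cell import get_obs, capture, camera_params, bot gives the robot as it stands.
- The arm moves only by the tool jog_arm, never from a script. Its argument "steps" is a list of rows, each a list of 7 numbers: the shift along the tool's x, y, z in m, then the turn, a rotation vector about the tool's x, y, z in degrees, then the opening in per cent of the stroke, from 0 (shut) to 100 (fully open). A call has exactly 8 rows; each row shifts and turns the commanded pose from where the row before left it, along the tool's axes as they then stand; what a row does not reach is not made up. A row lasts 1/12 s, in which the tool goes at most 41.7 mm and 7.16 degrees, less where a joint would pass 70% of its speed; a pose out of reach is approached as far as the arm can. A call is refused whole if a number of a shift passes 0.0417 or a number of a turn 7.16, either way. A call with a gripper value outside its range is refused whole. The fingers move at their own pace and stop on an object; "newtons" is the grip in N (left out, the last holds). Time passes only in rows, so rows that do not move let the fingers close, or fill a call up. It gives the time, the measured TCP pose, the force, the opening and the grip force at its end, in the units of the state.
- get_obs(): the state, without advancing time (a new reading comes with each control period).
- capture(name): name is "scene" or "top" or "wrist"; returns the picture (400x640x3 uint8, red, green, blue); there is no depth.
- camera_params(name): a dict with "vertical_fov" (degrees; the focal length in pixels is half the picture's height over the tangent of half this angle, whatever the lens; pixels are square), "cx", "cy" (the principal point, pixels), "cam_to_world" (4x4, takes a point from camera to world coordinates); the wrist camera has in their place "tool_from_camera" (4x4, takes a point from camera to tool coordinates, whose origin is the TCP and whose axes are the flange's). Camera axes: x right, y down, z forward; pixel columns grow to the right and rows downward; lengths in m; the calibration is good to about 2 mm. A picture is of the moment at which its call begins: read the wrist's pose just before it. camera_params takes no time and is no camera call.
- bot.close_job(): hands the job in; it is judged then, once.
The state is a dict: "time": time; "joint_pos": joint angles; "joint_velocities": joint speeds; "tau": joint torques, N m; "tool_pos": TCP position; "tcp_rot": TCP orientation; "force": force on the tool from outside, world axes, zero at the start; "ft_torque": the same for the moment, N m; "finger_gap": finger opening in m; "finger_force": force on a finger pad.
Only numpy, scipy, OpenCV 4.12 (cv2) and the standard library are available. Lean on these libraries where they do the work, as an engineer would, in place of code of your own. Each camera call takes 0.05 s, during which the arm holds its last target. There are 200 camera calls.

## Working session

There is one attempt and no reset: what is moved stays moved. The work goes in short steps, Python scripts to look and compute and a tool call to move; the robot and the scene stay as the last step left them, time stands still between calls to the robot, and variables do not carry over. Pictures are saved under pics/ and viewed, at most 14 in all, crops included, and the job is handed in when it is done.

Besides the shell and the picture viewer there is one more tool, called after "Emit:" as name(argument=value, ...) on one line, values as JSON. jog_arm: Moves the arm, as the interface text tells. Its arguments: {"type":"object","properties":{"steps":{"type":"array","items":{"type":"array","items":{"type":"number"}}},"newtons":{"type":"number"}},"required":["steps"]}

```bash
mkdir -p pics; ls
python3 - <<'E'
from cell import get_obs,capture,camera_params,bot
import cv2
for n in("top","scene"):
    cv2.imwrite(f"pics/{n}0.png",capture(n)[:,:,::-1]); p=camera_params(n);print(n,p)
print(camera_params("wrist"));print(get_obs())
E
```

```text
pics
top {'vertical_fov': 42.064407314911364, 'cx': 324.95212582301025, 'cy': 205.09222278171592, 'cam_to_world': array([[ 0.03081969, -0.9881907 ,  0.15009761,  0.35914567],
       [-0.99952199, -0.03083651,  0.00221595, -0.03785942],
       [ 0.0024387 , -0.15009416, -0.9886687 ,  1.45617416],
       [ 0.        ,  0.        ,  0.        ,  1.        ]])}
scene {'vertical_fov': 43.70738715501188, 'cx': 313.25294371689773, 'cy': 201.37784052487615, 'cam_to_world': array([[-0.89820173, -0.24335891,  0.36607389,  0.06742567],
       [-0.4394128 ,  0.47385681, -0.76313571,  0.98884758],
       [ 0.01224927, -0.84630737, -0.53255403,  0.75241776],
       [ 0.        ,  0.        ,  0.        ,  1.        ]])}
{'vertical_fov': 58.110906167189334, 'cx': 318.2004375221283, 'cy': 204.2401156273349, 'tool_from_camera': array([[ 8.32742017e-04, -9.62793838e-01, -2.70235698e-01,
         7.56955472e-02],
       [ 9.99999567e-01,  9.14314953e-04, -1.75976550e-04,
        -4.84417491e-04],
       [ 4.16509678e-04, -2.70235435e-01,  9.62794182e-01,
        -1.41805892e-01],
       [ 0.00000000e+00,  0.00000000e+00,  0.00000000e+00,
         1.00000000e+00]])}
{'time': 0.1, 'joint_pos': array([ 1.20431834,  0.60005443, -0.00249149,  1.60005262,  0.00178437,
        0.94285385, -0.0797986 ]), 'joint_velocities': array([-6.83207913e-04, -3.22492131e-03,  8.51343324e-05, -8.40156784e-04,
       -7.88692517e-04,  5.64305178e-04, -1.76659022e-03]), 'tau': array([ 5.46737967e-03, -7.66554451e+01,  1.50208343e+00, -2.52937621e+01,
       -5.23529551e-02,  1.36198496e-02,  4.14607314e-05]), 'tool_pos': array([ 0.207013  , -0.69440971,  0.24283932]), 'tcp_rot': array([-6.61900558e-04,  9.89521140e-01,  1.44386451e-01, -1.69556652e-04]), 'force': array([ 0.42670731,  0.39941034, -0.26141624]), 'ft_torque': array([-0.00500449, -0.0253519 ,  0.01339343]), 'finger_force': 0.0, 'finger_gap': 0.09310596927613085}
```

Run:
```python
import cv2
im=cv2.imread("pics/top0.png"); print(im.shape)
cv2.imwrite("pics/top0c.png",cv2.resize(im,(800,500),interpolation=cv2.INTER_CUBIC))
```

```text
(400, 640, 3)
```

View pics/top0c.png

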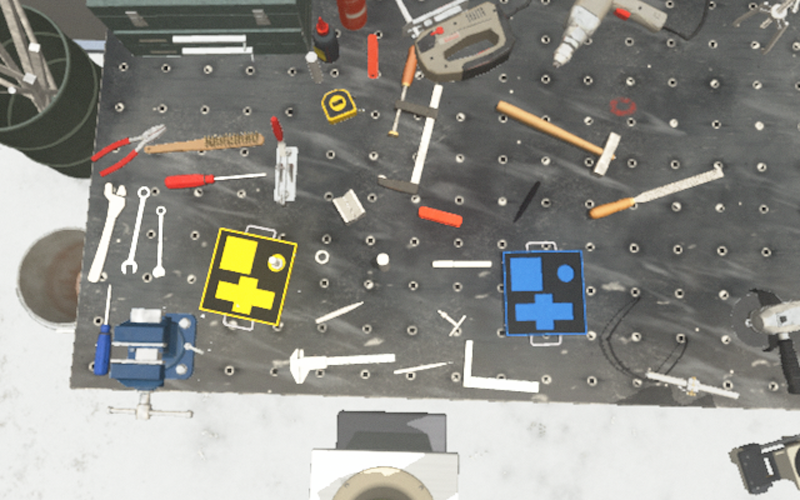

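View pics/scene0.png

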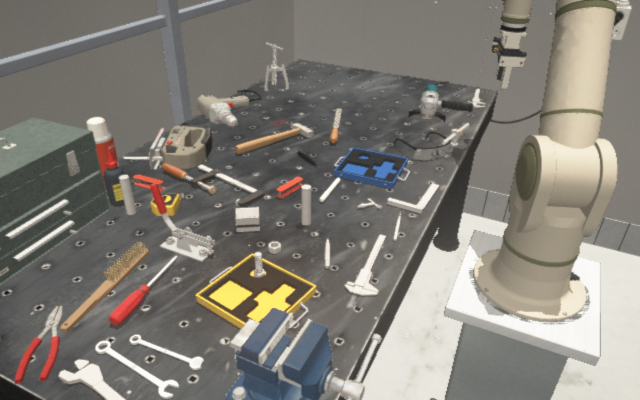

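The top view (800-px scale) shows the yellow tray at (248,275), the blue tray at (543,292) and the V-block at (349,206). The hex keys are at (440,217), the nut at (321,257), the bar at (383,260), the pen at (462,264) and the chuck key at (452,322). Two things could be the punch: (340,312) between the trays, and a slimmer one at (423,367). A black pointed tool lies at (527,200). I'll measure these and then confirm with a wrist crop.

```bash
cat > h.py <<'E'
import numpy as np, cv2
from cell import get_obs,capture,camera_params,bot
from scipy.spatial.transform import Rotation as R
def Rt(o): return R.from_quat(np.roll(o["tcp_rot"],-1)).as_matrix()
def cam(name,o=None):
    p=camera_params(name)
    if name=="wrist":
        T=np.eye(4);T[:3,:3]=Rt(o);T[:3,3]=o["tool_pos"];M=T@p["tool_from_camera"]
    else: M=p["cam_to_world"]
    f=200/np.tan(np.radians(p["vertical_fov"]/2))
    return M,f,p["cx"],p["cy"]
def px2w(c,u,v,z):
    M,f,cx,cy=c
    d=M[:3,:3]@np.array([(u-cx)/f,(v-cy)/f,1]);t=(z-M[2,3])/d[2]
    return M[:3,3]+t*d
def w2px(c,P):
    M,f,cx,cy=c
    q=M[:3,:3].T@(np.asarray(P)-M[:3,3]); return cx+f*q[0]/q[2],cy+f*q[1]/q[2]
def psi(o):
    m=Rt(o);return np.degrees(np.arctan2(m[1,0],m[0,0]))
def plan(x,y,z,a=None):
    "shift in tool axes (mm) now, tool-z turn (deg), and tilt to level"
    o=get_obs();m=Rt(o);d=np.array([x,y,z])-o["tool_pos"]
    p=psi(o);t=0 if a is None else (-(a-p)+90)%180-90
    print("t %.1f pos %s psi %.1f tilt %s | shift mm %s turn %.1f J7 %.2f"%(o["time"],np.round(o["tool_pos"]*1e3,1),p,np.round(np.degrees([m[0,2],m[1,2]]),1),np.round(m.T@d*1e3,1),t,o["joint_pos"][6]))
E
python3 - <<'E'
from h import *
c=cam("top")
for n,u,v,z in[("yellow",248,275,.015),("blue",543,292,.015),("vb",349,206,.042),("hex",440,217,.026),("nut",321,257,.016),("bar",383,260,.111),("pen1",433,264,.01),("pen2",491,264,.01),("pa1",317,320,.01),("pa2",363,304,.01),("pb1",394,373,.01),("pb2",451,364,.01),("ck",452,322,.01)]:
    print(n,px2w(c,u/1.25,v/1.25,z).round(3))
plan(.56,-.05,.33,0)
E
```

```text
yellow [0.525 0.317 0.015]
blue [ 0.507 -0.341  0.015]
vb [0.683 0.096 0.042]
hex [ 0.668 -0.108  0.026]
nut [0.57  0.156 0.016]
bar [0.554 0.013 0.111]
pen1 [ 0.563 -0.095  0.01 ]
pen2 [ 0.567 -0.226  0.01 ]
pa1 [0.43  0.159 0.01 ]
pa2 [0.469 0.058 0.01 ]
pb1 [ 0.32  -0.016  0.01 ]
pb2 [ 0.343 -0.14   0.01 ]
ck [ 0.435 -0.141  0.01 ]
t 0.1 pos [ 207.  -694.4  242.8] psi 16.6 tilt [-0.   0.1] | shift mm [ 522.4 -516.8  -86.5] turn 16.6 J7 -0.08
```

Emit:
jog_arm(steps=[[0.026, -0.026, -0.0043, 0, 0, 0, 100], [0.026, -0.026, -0.0043, 0, 0, 0, 100], [0.026, -0.026, -0.0043, 0, 0, 0, 100], [0.026, -0.026, -0.0043, 0, 0, 0, 100], [0.026, -0.026, -0.0043, 0, 0, 0, 100], [0.026, -0.026, -0.0043, 0, 0, 0, 100], [0.026, -0.026, -0.0043, 0, 0, 0, 100], [0.026, -0.026, -0.0043, 0, 0, 0, 100]])

```text
time: 0.77
tool_pos: [0.3474, -0.4342, 0.278]
tcp_rot: [-0.0, 0.99, 0.144, -0.0]
force: [0.2, 0.2, 0.3]
finger_gap: 0.0932
finger_force: 0.0
```

Emit:
jog_arm(steps=[[0.026, -0.026, -0.0043, 0, 0, 0, 100], [0.026, -0.026, -0.0043, 0, 0, 0, 100], [0.026, -0.026, -0.0043, 0, 0, 0, 100], [0.026, -0.026, -0.0043, 0, 0, 0, 100], [0.026, -0.026, -0.0043, 0, 0, 0, 100], [0.026, -0.026, -0.0043, 0, 0, 0, 100], [0.026, -0.026, -0.0043, 0, 0, 0, 100], [0.026, -0.026, -0.0043, 0, 0, 0, 100]])

```text
time: 1.43
tool_pos: [0.4873, -0.1755, 0.3126]
tcp_rot: [0.0, 0.99, 0.144, -0.0]
force: [1.1, -0.3, -0.5]
finger_gap: 0.093
finger_force: 0.0
```

Emit:
jog_arm(steps=[[0.026, -0.026, -0.0043, 0, 0, 0, 100], [0.026, -0.026, -0.0043, 0, 0, 0, 100], [0.026, -0.026, -0.0043, 0, 0, 0, 100], [0.026, -0.026, -0.0043, 0, 0, 0, 100], [0, 0, 0, 0, 0, 5.5, 100], [0, 0, 0, 0, 0, 5.5, 100], [0, 0, 0, 0, 0, 5.6, 100], [0, 0, 0, 0, 0, 0, 100]])

```text
time: 2.1
tool_pos: [0.5567, -0.0475, 0.3292]
tcp_rot: [0.0, 1.0, -0.002, -0.0]
force: [0.4, 0.6, -0.4]
finger_gap: 0.0928
finger_force: 0.0
```

Run:
```python
from h import *
import pickle
plan(.56,-.05,.33,0)
o=get_obs();im=capture("wrist");pickle.dump((o,im),open("w1.pkl","wb"))
cv2.imwrite("pics/w1.png",cv2.resize(im[:,:,::-1],(800,500),interpolation=cv2.INTER_CUBIC))
```

```text
t 2.1 pos [556.7 -47.5 329.2] psi -0.2 tilt [-0. -0.] | shift mm [ 3.3  2.5 -0.8] turn -0.2 J7 -1.64
```

View pics/w1.png

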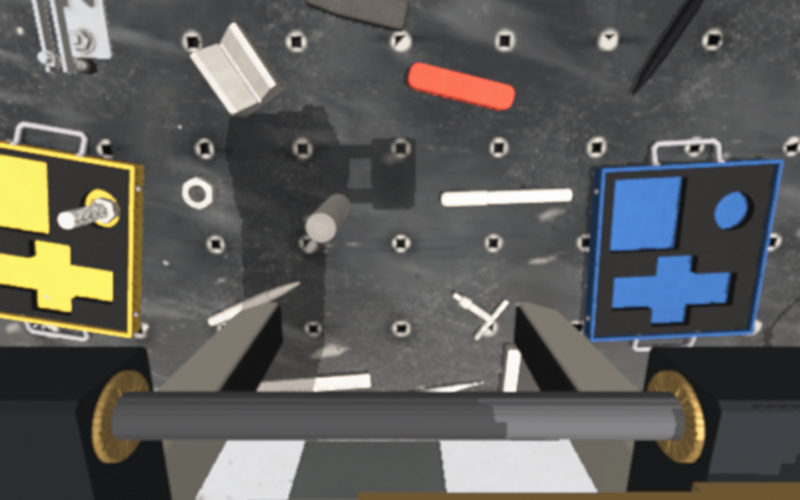

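The wrist view (800-px scale) shows the V-block at (234,68), the hex keys at (461,86), the nut at (198,192), the bar's upper end at (322,226) and the pen at (507,197). The punch candidate is at (254,302), with its point up and to the right, and the chuck key is at (482,315). The blue tray is at (685,250) and the yellow one is at the left edge. Next I'll fit the outlines.

```bash
cat > fit.py <<'E'
from h import *
import pickle
from scipy.optimize import minimize
HOLES=[(-42,0,38,130),(-42,0,80,42),(43,36,76,72)]
def mask(im,kind):
    hsv=cv2.cvtColor(im,cv2.COLOR_RGB2HSV);H,S,V=[hsv[...,i].astype(int) for i in range(3)]
    return {"yellow":(abs(H-29)<9)&(S>120)&(V>80),"blue":(abs(H-107)<12)&(S>110)&(V>60),
            "red":((H<12)|(H>172))&(S>120)&(V>70),"white":(S<60)&(V>105)}[kind]
def grid(c,roi,z):
    M,f,cx,cy=c;u,v=np.meshgrid(np.arange(roi[0],roi[2]),np.arange(roi[1],roi[3]))
    d=np.stack([(u-cx)/f,(v-cy)/f,np.ones(u.shape)],-1)@M[:3,:3].T
    return (M[:3,3]+((z-M[2,3])/d[...,2])[...,None]*d)[...,:2]
def loc(g,p):
    a=np.radians(p[2]);d=(g-np.array(p[:2])/1000)*1000
    return d[...,0]*np.cos(a)+d[...,1]*np.sin(a),-d[...,0]*np.sin(a)+d[...,1]*np.cos(a)
def tray(im,c,kind,p0):
    P=[w2px(c,[p0[0]/1e3+dx,p0[1]/1e3+dy,.015]) for dx in(-.11,.11) for dy in(-.11,.11)]
    P=np.array(P);lo=np.maximum(P.min(0),0).astype(int);hi=np.minimum(P.max(0),[640,400]).astype(int)
    roi=(*lo,*hi);m=mask(im,kind)[roi[1]:roi[3],roi[0]:roi[2]]
    g5,g15=grid(c,roi,.005),grid(c,roi,.015)
    s=lambda t:1/(1+np.exp(-t/1.0))
    def ins(g,p):
        x,y=loc(g,p);r=0
        for a,b,w,h in HOLES: r=np.maximum(r,s(w/2-abs(x-a))*s(h/2-abs(y-b)))
        return r
    def cost(p):
        x,y=loc(g15,p);use=(abs(x)<80)&(abs(y)<76)&~((x>5)&(y<-15))  # interior, without the round hole
        return np.mean((ins(g5,p)*ins(g15,p)-m)[use]**2)
    b=min((minimize(cost,[p0[0]+i,p0[1]+j,p0[2]+k],method="Nelder-Mead",options=dict(initial_simplex=[[p0[0]+i,p0[1]+j,p0[2]+k],[p0[0]+i+6,p0[1]+j,p0[2]+k],[p0[0]+i,p0[1]+j+6,p0[2]+k],[p0[0]+i,p0[1]+j,p0[2]+k+4]])) for i in(-8,8) for j in(-8,8) for k in(-6,6)),key=lambda r:r.fun)
    return b.x.round(1),round(b.fun,4)
def comp(im,kind,u,v):
    n,l=cv2.connectedComponents(mask(im,kind).astype(np.uint8))
    w=l[v-5:v+6,u-5:u+6].ravel();w=w[w>0];k=np.bincount(w).argmax();return l==k
def solid(m,c,pts,p0):
    "silhouette fit: pts Nx3 mm convex hull"
    ys,xs=np.nonzero(m);roi=(max(xs.min()-15,0),max(ys.min()-15,0),min(xs.max()+15,640),min(ys.max()+15,400))
    mm=m[roi[1]:roi[3],roi[0]:roi[2]]
    def cost(p):
        a=np.radians(p[2]);Rz=np.array([[np.cos(a),-np.sin(a)],[np.sin(a),np.cos(a)]])
        W=np.c_[pts[:,:2]@Rz.T+p[:2],pts[:,2]]/1000
        uv=np.array([w2px(c,w) for w in W])-roi[:2]
        h=cv2.convexHull((uv*256).round().astype(np.int32));im=np.zeros(mm.shape,np.uint8)
        cv2.fillConvexPoly(im,h,255,cv2.LINE_AA,8);return np.abs(im/255.-mm).sum()/mm.sum()
    R_=[minimize(cost,[p0[0],p0[1],p0[2]+k],method="Nelder-Mead",options=dict(initial_simplex=[[p0[0]-5,p0[1]-5,p0[2]+k],[p0[0]+8,p0[1],p0[2]+k],[p0[0],p0[1]+8,p0[2]+k],[p0[0],p0[1],p0[2]+k+8]])) for k in(-15,-5,5,15)]
    b=min(R_,key=lambda r:r.fun);return b.x.round(1),round(b.fun,3)
def box(x,y,z): return np.array([[i*x/2,j*y/2,k*z] for i in(-1,1) for j in(-1,1) for k in(0,1)])
def cyl(r,h): return np.array([[r*np.cos(t),r*np.sin(t),k*h] for t in np.linspace(0,6.28,40) for k in(0,1)])
E
python3 - <<'E'
from fit import *
o,im=pickle.load(open("w1.pkl","rb"));c=cam("wrist",o)
top=cv2.imread("pics/top0.png")[:,:,::-1].copy();ct=cam("top")
for k,p in(("yellow",(525,317,-8)),("blue",(507,-341,1))):
    print(k,"wrist",*tray(im,c,k,p),"top",*tray(top,ct,k,p))
vis=im[:,:,::-1].copy()
def rep(n,kind,u,v,f):
    m=comp(im,kind,u,v);vis[m]=vis[m]//2+np.array([0,100,0],np.uint8);print(n,m.sum(),*f(m))
rep("vb","white",187,54,lambda m:solid(m,c,box(60,51,42),(683,96,0)))
rep("vb90","white",187,54,lambda m:solid(m,c,box(60,51,42),(683,96,45)))
rep("hex","red",369,69,lambda m:solid(m,c,box(22,100,26),(668,-108,-10)))
rep("bar","white",258,181,lambda m:solid(m,c,cyl(12.5,111),(554,13,0)))
rep("nut","white",148,154,lambda m:solid(m,c,cyl(16,16),(570,156,0)))
def pca(m,z):
    ys,xs=np.nonzero(m);P=np.array([px2w(c,u,v,z)[:2] for u,v in zip(xs,ys)])*1e3
    (cx,cy),(w,h),a=cv2.minAreaRect(P.astype(np.float32));return (np.round([cx,cy,w,h,a],1),P.mean(0).round(1))
rep("pen","white",405,158,lambda m:pca(m,.0075))
rep("punch","white",200,243,lambda m:pca(m,.006))
rep("ck","white",385,252,lambda m:pca(m,.007))
cv2.imwrite("pics/w1m.png",cv2.resize(vis[0:330],(800,412)))
cv2.imwrite("pics/w1p.png",np.hstack([cv2.resize(im[215:275,155:255,::-1],(400,240),interpolation=cv2.INTER_CUBIC),cv2.resize(im[215:275,340:440,::-1],(400,240),interpolation=cv2.INTER_CUBIC)]))
E
```

```text
yellow wrist [520.2 316.8  -9.9] 0.0326 top [522.7 316.   -9.7] 0.0499
blue wrist [ 504.  -341.6    3. ] 0.0239 top [ 507.1 -342.6    3.2] 0.0263
vb 3021 [684.6 104.1  25.4] 0.25
vb90 3021 [684.7 104.1  25.6] 0.25
hex 1936 [ 670.6 -106.   -13.2] 0.07
bar 798 [552.8  18.4  -0.8] 0.332
nut 513 [569.2 158.3  20.6] 0.363
pen 1329 [ 564.  -158.9   17.4  136.8    1.5] [ 564.4 -157.4]
punch 3706 [401.6 150.4 122.2 191.5   6.1] [402.5 159. ]
ck 4933 [398.6 -27.8 291.1 124.4  89.8] [376.1 -76.1]
```

View pics/w1m.png

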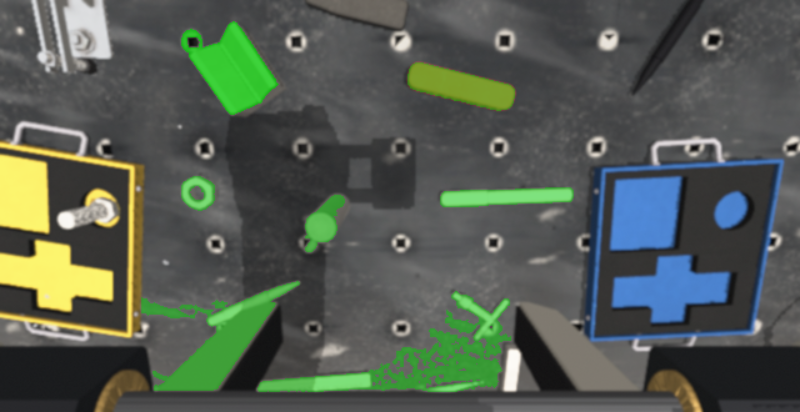

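View pics/w1p.png

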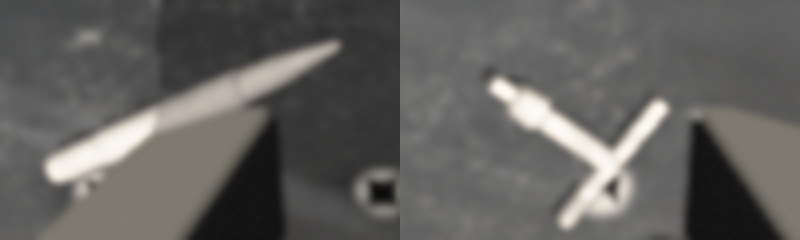

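The crop confirms the punch: of the two pointed tools, the grey one at (254,302), about 110 mm long and between the trays, fits. The one at (423,367) is longer, slimmer and outside the stock, and the black one is excluded. The crop on the right is the chuck key. I'll do the V-block first and look at it from straight above.

Emit:
jog_arm(steps=[[0.0212, -0.0253, 0.0215, 0, 0, 0, 100], [0.0212, -0.0253, 0.0215, 0, 0, 0, 100], [0.0212, -0.0253, 0.0215, 0, 0, 0, 100], [0.0212, -0.0253, 0.0215, 0, 0, 0, 100], [0.0212, -0.0253, 0.0215, 0, 0, 0, 100], [0.0212, -0.0253, 0.0215, 0, 0, 0, 100], [0, 0, 0, 0, 0, -6.4, 100], [0, 0, 0, 0, 0, -6.4, 100]])

```text
time: 2.82
tool_pos: [0.6838, 0.1065, 0.1978]
tcp_rot: [-0.0, 0.993, 0.117, -0.002]
force: [0.1, -0.9, -0.0]
finger_gap: 0.0929
finger_force: 0.0
```

Emit:
jog_arm(steps=[[0, 0, 0, 0, 0, -6.4, 100], [0, 0, 0, 0, 0, -6.4, 100], [0, 0, 0, 0, 0, 0, 100], [0, 0, 0, 0, 0, 0, 100], [0, 0, 0, 0, 0, 0, 100], [0, 0, 0, 0, 0, 0, 100], [0, 0, 0, 0, 0, 0, 100], [0, 0, 0, 0, 0, 0, 100]])

```text
time: 3.48
tool_pos: [0.684, 0.1041, 0.2007]
tcp_rot: [0.0, 0.975, 0.221, 0.0]
force: [0.0, 0.1, -1.3]
finger_gap: 0.093
finger_force: 0.0
```

Run:
```python
from fit import *
o=get_obs();im=capture("wrist");pickle.dump((o,im),open("w2.pkl","wb"));c=cam("wrist",o)
u,v=[int(round(t)) for t in w2px(c,[.684,.104,.02])];print(u,v)
vis=im[:,:,::-1].copy();m=comp(im,"white",u,v)
m=cv2.morphologyEx(m.astype(np.uint8),cv2.MORPH_OPEN,np.ones((25,25)))>0
r=solid(m,c,box(60,51,42),(684,104,25));print(m.sum(),r)
vis[m]=vis[m]//2+np.array([0,100,0],np.uint8)
p=r[0];a=np.radians(p[2]);
for q in box(60,51,42):
    w=[p[0]+q[0]*np.cos(a)-q[1]*np.sin(a),p[1]+q[0]*np.sin(a)+q[1]*np.cos(a),q[2]]
    uv=w2px(c,np.array(w)/1e3);cv2.circle(vis,tuple(int(t) for t in uv),3,(0,0,255) if q[2] else (255,0,0),-1)
cv2.imwrite("pics/w2.png",vis);plan(p[0]/1e3,p[1]/1e3,.044,p[2])
```

```text
319 189
3729 (array([680. ,  97.5,  30. ]), np.float64(0.223))
t 3.5 pos [684.  104.1 200.7] psi 25.6 tilt [ 0. -0.] | shift mm [ -6.5   4.2 156.7] turn -4.4 J7 -1.52
```

View pics/w2.png

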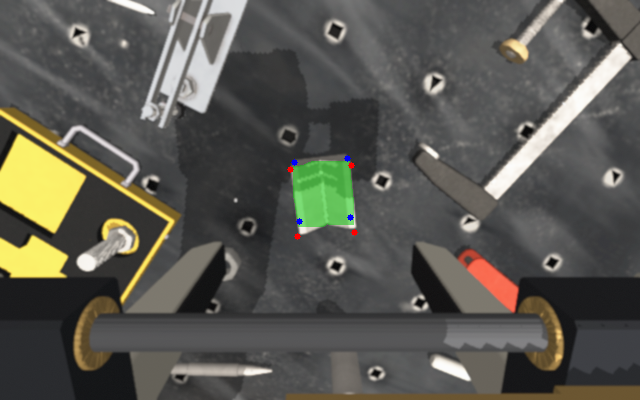

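The V-block sits under the tool with its groove running up the picture. The overlay is a few px off at the far edge, so I'll enlarge it.

Run:
```python
from fit import *
o,im=pickle.load(open("w2.pkl","rb"))
cv2.imwrite("pics/w2c.png",cv2.resize(im[145:250,270:380,::-1],None,fx=5,fy=5,interpolation=cv2.INTER_CUBIC))
```

```text
(no output)
```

View pics/w2c.png

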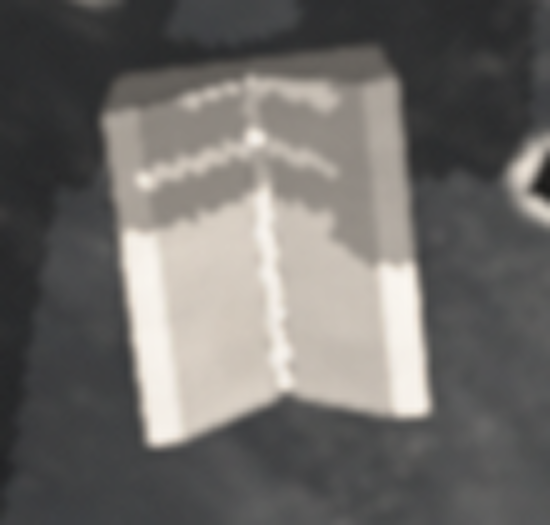

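The crop shows the top face corners at full-picture px (291,167.4), (349.6,161), (299.6,234.2) and (356,227.6).

Run:
```python
from fit import *
o,im=pickle.load(open("w2.pkl","rb"));c=cam("wrist",o)
P=np.array([px2w(c,u,v,.042)[:2]*1e3 for u,v in[(291,167.4),(349.6,161),(299.6,234.2),(356,227.6)]])
m=P.mean(0);ax=(P[0]+P[1]-P[2]-P[3])/2;ay=(P[0]+P[2]-P[1]-P[3])/2
an=np.degrees(np.arctan2(ax[1],ax[0]));ay_=np.degrees(np.arctan2(-ay[0],ay[1]))
print(m.round(1),np.hypot(*ax),np.hypot(*ay),an,ay_)
plan(m[0]/1e3,m[1]/1e3,.045,(an+ay_)/2)
```

```text
[683.   98.4] 59.85598468491288 49.91176291842774 32.07733738555595 32.31258139450136
t 3.5 pos [684.  104.1 200.7] psi 25.6 tilt [ 0. -0.] | shift mm [ -3.4   4.7 155.7] turn -6.6 J7 -1.52
```

Emit:
jog_arm(steps=[[-0.0034, 0.0047, 0.01, 0, 0, 0, 100], [0, 0, 0.01, 0, 0, -6.6, 100], [0, 0, 0.035, 0, 0, 0, 100], [0, 0, 0.035, 0, 0, 0, 100], [0, 0, 0.035, 0, 0, 0, 100], [0, 0, 0.02, 0, 0, 0, 100], [0, 0, 0.01, 0, 0, 0, 100], [0, 0, 0, 0, 0, 0, 60]], newtons=40)

```text
time: 4.2
tool_pos: [0.6814, 0.0977, 0.0427]
tcp_rot: [-0.0, 0.961, 0.277, -0.002]
force: [-0.2, -0.5, 0.7]
finger_gap: 0.0897
finger_force: 0.0
```

Emit:
jog_arm(steps=[[0, 0, 0, 0, 0, 0, 50], [0, 0, 0, 0, 0, 0, 40], [0, 0, 0, 0, 0, 0, 30], [0, 0, 0, 0, 0, 0, 30], [0, 0, 0, 0, 0, 0, 30], [0, 0, 0, 0, 0, 0, 30], [0, 0, 0, 0, 0, 0, 30], [0, 0, 0, 0, 0, 0, 30]])

```text
time: 4.87
tool_pos: [0.6833, 0.0985, 0.0464]
tcp_rot: [-0.0, 0.961, 0.277, 0.0]
force: [-0.7, 0.5, 5.8]
finger_gap: 0.0498
finger_force: 40.0
```

Run:
```python
from h import *
a=np.radians(3);x,y=504+43*np.cos(a)-36*np.sin(a),-342+43*np.sin(a)+36*np.cos(a);print(x,y)
print(get_obs()["finger_gap"])
plan(x/1e3,y/1e3,.2,3.0)
```

```text
545.0569755697007 -303.79889063038877
0.04975066598474385
t 4.9 pos [683.3  98.5  46.4] psi 32.2 tilt [0. 0.] | shift mm [-331.2  266.8 -153.8] turn 29.2 J7 -1.49
```

Emit:
jog_arm(steps=[[0, 0, -0.02, 0, 0, 0, 30], [0, 0, -0.035, 0, 0, 0, 30], [0, 0, -0.035, 0, 0, 0, 30], [0, 0, -0.035, 0, 0, 0, 30], [0, 0, -0.028, 0, 0, 0, 30], [-0.0276, 0.0222, 0, 0, 0, 0, 30], [-0.0276, 0.0222, 0, 0, 0, 0, 30], [-0.0276, 0.0222, 0, 0, 0, 0, 30]])

```text
time: 5.53
tool_pos: [0.6473, -0.003, 0.1985]
tcp_rot: [0.0, 0.961, 0.278, -0.0]
force: [-0.2, -2.1, -6.2]
finger_gap: 0.0496
finger_force: 40.0
```

Emit:
jog_arm(steps=[[-0.0276, 0.0222, 0, 0, 0, 0, 30], [-0.0276, 0.0222, 0, 0, 0, 0, 30], [-0.0276, 0.0222, 0, 0, 0, 0, 30], [-0.0276, 0.0222, 0, 0, 0, 0, 30], [0, 0, 0, 0, 0, 5.84, 30], [0, 0, 0, 0, 0, 5.84, 30], [0, 0, 0, 0, 0, 5.84, 30], [0, 0, 0, 0, 0, 5.84, 30]])

```text
time: 6.2
tool_pos: [0.6015, -0.1367, 0.1979]
tcp_rot: [-0.0, 0.997, 0.074, -0.001]
force: [1.4, 0.7, -5.1]
finger_gap: 0.0498
finger_force: 40.0
```

Emit:
jog_arm(steps=[[0, 0, 0, 0, 0, 5.84, 30], [0, 0, 0, 0, 0, 0, 30], [0, 0, 0, 0, 0, 0, 30], [0, 0, 0, 0, 0, 0, 30], [0, 0, 0, 0, 0, 0, 30], [0, 0, 0, 0, 0, 0, 30], [0, 0, 0, 0, 0, 0, 30], [0, 0, 0, 0, 0, 0, 30]])

```text
time: 6.87
tool_pos: [0.6023, -0.1363, 0.1986]
tcp_rot: [-0.0, 1.0, 0.026, -0.0]
force: [0.2, -1.2, -6.3]
finger_gap: 0.0496
finger_force: 40.0
```

Run:
```python
from fit import *
o=get_obs();im=capture("wrist");pickle.dump((o,im),open("w3.pkl","wb"));c=cam("wrist",o)
print(o["finger_gap"],tray(im,c,"blue",(505,-342,3)))
plan(.5465,-.304,.055,3)
cv2.imwrite("pics/w3.png",im[:,:,::-1])
```

```text
0.04956689523016881 (array([ 508.1, -342.6,    4.3]), np.float64(0.2491))
t 6.9 pos [ 602.3 -136.3  198.6] psi 3.0 tilt [-0.  0.] | shift mm [-64.6 164.5 143.6] turn 0.0 J7 -1.49
```

View pics/w3.png

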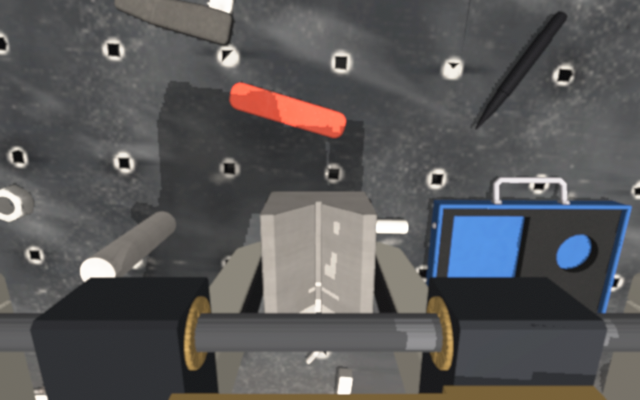

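I only wrote 7 of the 12 shift rows, so the tool is halfway there with the block firmly held. That gives a clear view of the tray's far half (square at (485,247), round hole at (576,252)), so I'll refit the tray from rows above 272.

```bash
sed -i 's/def tray(im,c,kind,p0):/def tray(im,c,kind,p0,vmax=400,umin=0,round_=False):/; s/hi=np.minimum(P.max(0),\[640,400\])/lo=np.maximum(lo,[umin,0]);hi=np.minimum(P.max(0),[640,vmax])/; s/~((x>5)&(y<-15))/~((x>5)\&(y<-15)\&(not round_))/; s/^        return r$/        return np.maximum(r,s(20-np.hypot(x-43,y+52))) if round_ else r/' fit.py
python3 - <<'E'
from fit import *
o,im=pickle.load(open("w3.pkl","rb"));c=cam("wrist",o)
t=tray(im,c,"blue",(505,-342,3),272,round_=True);print(t)
o1,i1=pickle.load(open("w1.pkl","rb"));print(tray(i1,cam("wrist",o1),"blue",(505,-342,3),round_=True))
x,y,a_=t[0];a=np.radians(a_);plan((x+43*np.cos(a)-36*np.sin(a))/1e3,(y+43*np.sin(a)+36*np.cos(a))/1e3,.1,a_)
E
```

```text
(array([ 503.9, -342.1,    3.3]), np.float64(0.0163))
(array([ 504.2, -341.6,    3. ]), np.float64(0.0227))
t 6.9 pos [ 602.3 -136.3  198.6] psi 3.0 tilt [-0.  0.] | shift mm [-66.3 164.1  98.6] turn -0.3 J7 -1.49
```

Emit:
jog_arm(steps=[[-0.0133, 0.0328, 0, 0, 0, 0, 30], [-0.0133, 0.0328, 0, 0, 0, 0, 30], [-0.0133, 0.0328, 0, 0, 0, 0, 30], [-0.0133, 0.0328, 0, 0, 0, 0, 30], [-0.0131, 0.0329, 0, 0, 0, 0, 30], [0, 0, 0.033, 0, 0, 0, 30], [0, 0, 0.033, 0, 0, 0, 30], [0, 0, 0.033, 0, 0, 0, 30]])

```text
time: 7.58
tool_pos: [0.5448, -0.305, 0.0993]
tcp_rot: [0.001, 1.0, 0.025, 0.001]
force: [0.1, -0.1, -6.2]
finger_gap: 0.0497
finger_force: 40.0
```

Emit:
jog_arm(steps=[[0, 0, 0.02, 0, 0, 0, 30], [0, 0, 0.01, 0, 0, 0, 30], [0, 0, 0.005, 0, 0, 0, 30], [0, 0, 0.005, 0, 0, 0, 30], [0, 0, 0.003, 0, 0, 0, 30], [0, 0, 0, 0, 0, 0, 30], [0, 0, 0, 0, 0, 0, 30], [0, 0, 0, 0, 0, 0, 30]])

```text
time: 8.25
tool_pos: [0.5453, -0.3038, 0.0576]
tcp_rot: [0.0, 1.0, 0.026, 0.001]
force: [0.2, -0.3, -5.8]
finger_gap: 0.0494
finger_force: 40.0
```

Run:
```python
from h import *
plan(.545,-.304,.0515,3.2)
```

```text
t 8.2 pos [ 545.3 -303.8   57.6] psi 3.0 tilt [ 0.1 -0. ] | shift mm [-0.3  0.2  6.1] turn -0.2 J7 -1.25
```

Emit:
jog_arm(steps=[[0, 0, 0.002, 0, 0, 0, 30], [0, 0, 0.0015, 0, 0, 0, 30], [0, 0, 0.001, 0, 0, 0, 30], [0, 0, 0.0007, 0, 0, 0, 30], [0, 0, 0.0005, 0, 0, 0, 30], [0, 0, 0, 0, 0, 0, 30], [0, 0, 0, 0, 0, 0, 30], [0, 0, 0, 0, 0, 0, 30]])

```text
time: 8.92
tool_pos: [0.5447, -0.3035, 0.0513]
tcp_rot: [0.0, 1.0, 0.026, 0.0]
force: [-3.1, 1.5, 4.6]
finger_gap: 0.0499
finger_force: 40.0
```

Emit:
jog_arm(steps=[[0, 0, 0.0003, 0, 0, 0, 30], [0, 0, 0.0003, 0, 0, 0, 30], [0, 0, 0, 0, 0, 0, 30], [0, 0, 0, 0, 0, 0, 30], [0, 0, 0, 0, 0, 0, 30], [0, 0, 0, 0, 0, 0, 30], [0, 0, 0, 0, 0, 0, 30], [0, 0, 0, 0, 0, 0, 30]])

```text
time: 9.58
tool_pos: [0.5447, -0.3035, 0.0513]
tcp_rot: [0.0, 1.0, 0.026, 0.0]
force: [-4.0, 2.3, 11.7]
finger_gap: 0.0495
finger_force: 40.0
```

Emit:
jog_arm(steps=[[0, 0, 0, 0, 0, 0, 60], [0, 0, 0, 0, 0, 0, 65], [0, 0, 0, 0, 0, 0, 75], [0, 0, 0, 0, 0, 0, 75], [0, 0, -0.02, 0, 0, 0, 75], [0, 0, -0.035, 0, 0, 0, 75], [0, 0, -0.04, 0, 0, 0, 75], [0, 0, -0.04, 0, 0, 0, 75]])

```text
time: 10.25
tool_pos: [0.5444, -0.3033, 0.1861]
tcp_rot: [-0.0, 1.0, 0.026, -0.001]
force: [1.1, -0.4, -0.6]
finger_gap: 0.0694
finger_force: 0.0
```

Emit:
jog_arm(steps=[[0, 0, -0.04, 0, 0, 0, 75], [0, 0, -0.034, 0, 0, 0, 75], [0, 0, 0, 0, 0, 0, 75], [0, 0, 0, 0, 0, 0, 75], [0, 0, 0, 0, 0, 0, 75], [0, 0, 0, 0, 0, 0, 75], [0, 0, 0, 0, 0, 0, 75], [0, 0, 0, 0, 0, 0, 75]])

```text
time: 10.92
tool_pos: [0.5444, -0.3033, 0.2579]
tcp_rot: [-0.001, 1.0, 0.026, -0.001]
force: [0.4, -0.1, -0.1]
finger_gap: 0.0698
finger_force: 0.0
```

Run:
```python
from fit import *
o=get_obs();im=capture("wrist");pickle.dump((o,im),open("w4.pkl","wb"))
plan(.555,.016,.25,3)
cv2.imwrite("pics/w4.png",im[:,:,::-1])
```

```text
t 11.0 pos [ 544.5 -303.3  258.1] psi 3.0 tilt [-0.1  0.1] | shift mm [  27.3 -318.3    8.4] turn 0.0 J7 -1.19
```

View pics/w4.png

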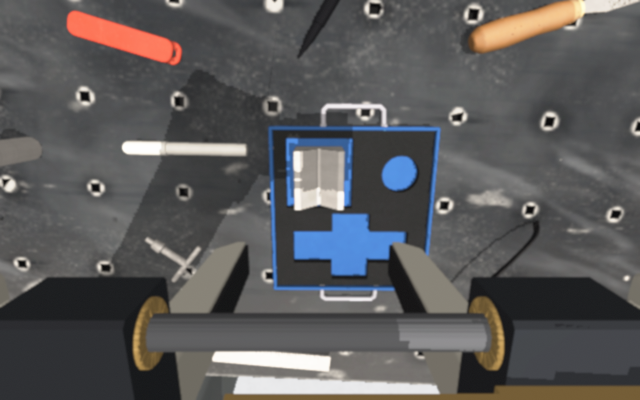

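The V-block is seated inside the square cut-out at (320,180). On to the bar.

Emit:
jog_arm(steps=[[0.003, -0.0354, 0, 0, 0, 0, 75], [0.003, -0.0354, 0, 0, 0, 0, 75], [0.003, -0.0354, 0, 0, 0, 0, 75], [0.003, -0.0354, 0, 0, 0, 0, 75], [0.003, -0.0354, 0, 0, 0, 0, 75], [0.003, -0.0354, 0, 0, 0, 0, 75], [0.003, -0.0354, 0, 0, 0, 0, 75], [0.003, -0.0354, 0, 0, 0, 0, 75]])

```text
time: 11.63
tool_pos: [0.5536, -0.0178, 0.2589]
tcp_rot: [-0.0, 1.0, 0.026, -0.0]
force: [1.2, -0.7, -0.5]
finger_gap: 0.0702
finger_force: 0.0
```

Emit:
jog_arm(steps=[[0.003, -0.0351, 0, 0, 0, 0, 75], [0, 0, 0, 0, 0, 0, 75], [0, 0, 0, 0, 0, 0, 75], [0, 0, 0, 0, 0, 0, 75], [0, 0, 0, 0, 0, 0, 75], [0, 0, 0, 0, 0, 0, 75], [0, 0, 0, 0, 0, 0, 75], [0, 0, 0, 0, 0, 0, 75]])

```text
time: 12.3
tool_pos: [0.5551, 0.0148, 0.2593]
tcp_rot: [0.0, 1.0, 0.025, -0.0]
force: [0.3, -0.3, 0.6]
finger_gap: 0.0699
finger_force: 0.0
```

Run:
```python
from fit import *
o=get_obs();im=capture("wrist");pickle.dump((o,im),open("w5.pkl","wb"));c=cam("wrist",o)
u,v=w2px(c,[.554,.016,.111]);print(u,v);u,v=int(u),int(v)
cv2.imwrite("pics/w5c.png",cv2.resize(im[max(v-80,0):v+80,u-100:u+100,::-1],None,fx=4,fy=4,interpolation=cv2.INTER_CUBIC)); print(max(v-80,0),u-100)
```

```text
317.46188481828824 198.5672977897473
118 217
```

View pics/w5c.png

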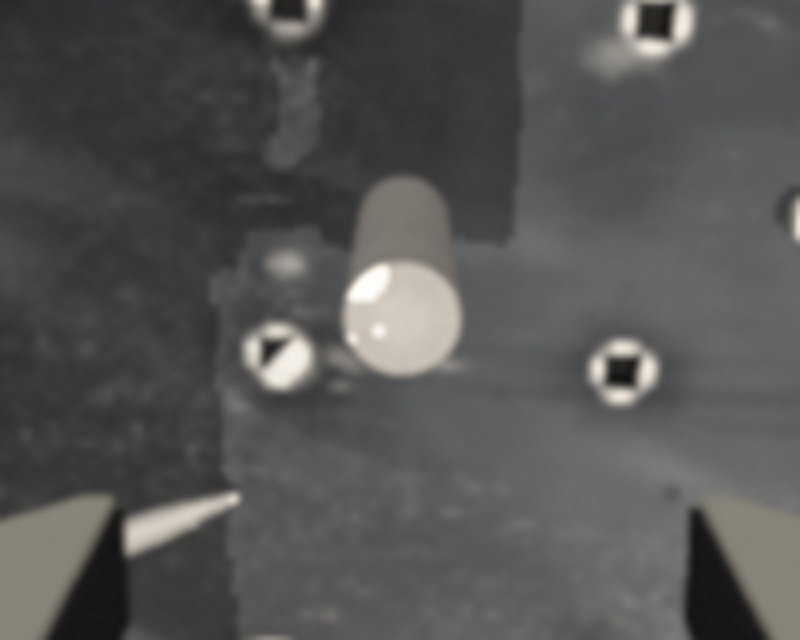

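The bar's top is centred at px (317.8,197.8), so it stands at about (554.6, 15.8) mm, under the tool to within 1 mm.

Emit:
jog_arm(steps=[[-0.0005, -0.001, 0.02, 0, 0, 0, 75], [0, 0, 0.035, 0, 0, 0, 75], [0, 0, 0.035, 0, 0, 0, 75], [0, 0, 0.035, 0, 0, 0, 75], [0, 0, 0.03, 0, 0, 0, 75], [0, 0, 0.02, 0, 0, 0, 75], [0, 0, 0.003, 0, 0, 0, 60], [0, 0, 0, 0, 0, 0, 45]], newtons=30)

```text
time: 13.02
tool_pos: [0.5539, 0.0165, 0.0803]
tcp_rot: [0.0, 1.0, 0.026, -0.001]
force: [0.5, 0.4, 0.4]
finger_gap: 0.0608
finger_force: 0.0
```

Emit:
jog_arm(steps=[[0, 0, 0, 0, 0, 0, 38], [0, 0, 0, 0, 0, 0, 33], [0, 0, 0, 0, 0, 0, 28], [0, 0, 0, 0, 0, 0, 20], [0, 0, 0, 0, 0, 0, 10], [0, 0, 0, 0, 0, 0, 10], [0, 0, 0, 0, 0, 0, 10], [0, 0, 0, 0, 0, 0, 10]])

```text
time: 13.68
tool_pos: [0.5549, 0.0166, 0.0821]
tcp_rot: [0.0, 1.0, 0.026, 0.001]
force: [-0.6, -0.3, 7.1]
finger_gap: 0.0244
finger_force: 30.0
```

Run:
```python
from h import *
a=np.radians(3.2);x,y=504+43*np.cos(a)+52*np.sin(a),-342+43*np.sin(a)-52*np.cos(a);print(x,y)
plan(x/1e3,y/1e3,.22,3.2)
```

```text
549.8356711194697 -391.518595022757
t 13.7 pos [554.9  16.6  82.1] psi 3.0 tilt [ 0.1 -0. ] | shift mm [ -26.2  407.3 -137.9] turn -0.2 J7 -1.86
```

Emit:
jog_arm(steps=[[0, 0, -0.015, 0, 0, 0, 10], [0, 0, -0.03, 0, 0, 0, 10], [0, 0, -0.035, 0, 0, 0, 10], [0, 0, -0.034, 0, 0, 0, 10], [0, 0, -0.024, 0, 0, 0, 10], [-0.0022, 0.034, 0, 0, 0, 0, 10], [-0.0022, 0.034, 0, 0, 0, 0, 10], [-0.0022, 0.034, 0, 0, 0, 0, 10]])

```text
time: 14.35
tool_pos: [0.5529, -0.0862, 0.2199]
tcp_rot: [0.0, 1.0, 0.027, 0.0]
force: [-0.4, -0.4, -4.1]
finger_gap: 0.0246
finger_force: 30.0
```

Emit:
jog_arm(steps=[[-0.0022, 0.034, 0, 0, 0, 0, 10], [-0.0022, 0.034, 0, 0, 0, 0, 10], [-0.0022, 0.034, 0, 0, 0, 0, 10], [-0.0022, 0.034, 0, 0, 0, 0, 10], [-0.0022, 0.034, 0, 0, 0, 0, 10], [-0.0022, 0.034, 0, 0, 0, 0, 10], [-0.0022, 0.034, 0, 0, 0, 0, 10], [-0.0022, 0.034, 0, 0, 0, 0, 10]])

```text
time: 15.02
tool_pos: [0.5491, -0.3595, 0.2188]
tcp_rot: [-0.0, 1.0, 0.026, -0.001]
force: [-0.2, -0.3, -3.2]
finger_gap: 0.0249
finger_force: 30.0
```

Emit:
jog_arm(steps=[[-0.002, 0.0333, 0, 0, 0, 0, 10], [0, 0, 0, 0, 0, 0, 10], [0, 0, 0.035, 0, 0, 0, 10], [0, 0, 0.035, 0, 0, 0, 10], [0, 0, 0.015, 0, 0, 0, 10], [0, 0, 0, 0, 0, 0, 10], [0, 0, 0, 0, 0, 0, 10], [0, 0, 0, 0, 0, 0, 10]])

```text
time: 15.68
tool_pos: [0.5503, -0.3916, 0.1354]
tcp_rot: [0.0, 1.0, 0.026, 0.001]
force: [0.6, -0.7, -3.9]
finger_gap: 0.0244
finger_force: 30.0
```

Run:
```python
from h import *
plan(.5498,-.3915,.0871,3.2)
cv2.imwrite("pics/w6.png",capture("wrist")[:,:,::-1])
```

```text
t 15.7 pos [ 550.3 -391.6  135.4] psi 3.0 tilt [ 0.1 -0. ] | shift mm [-0.5 -0.1 48.3] turn -0.2 J7 -1.13
```

View pics/w6.png

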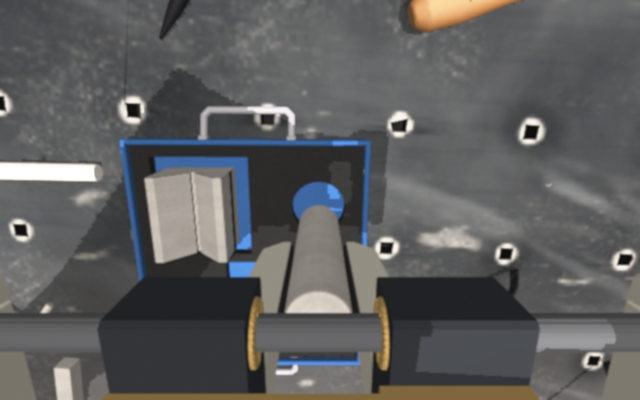

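The held bar (centre column about 319) lines up with the round hole (318,203). I'm lowering it.

Emit:
jog_arm(steps=[[-0.0004, 0, 0.015, 0, 0, 0, 10], [0, 0, 0.015, 0, 0, 0, 10], [0, 0, 0.008, 0, 0, 0, 10], [0, 0, 0.004, 0, 0, 0, 10], [0, 0, 0.002, 0, 0, 0, 10], [0, 0, 0, 0, 0, 0, 10], [0, 0, 0, 0, 0, 0, 10], [0, 0, 0, 0, 0, 0, 10]])

```text
time: 16.4
tool_pos: [0.5497, -0.3917, 0.0911]
tcp_rot: [0.0, 1.0, 0.026, 0.0]
force: [-0.4, 0.7, -4.3]
finger_gap: 0.0252
finger_force: 30.0
```

Emit:
jog_arm(steps=[[0, 0, 0.0015, 0, 0, 0, 10], [0, 0, 0.001, 0, 0, 0, 10], [0, 0, 0.0007, 0, 0, 0, 10], [0, 0, 0.0005, 0, 0, 0, 10], [0, 0, 0.0003, 0, 0, 0, 10], [0, 0, 0, 0, 0, 0, 10], [0, 0, 0, 0, 0, 0, 10], [0, 0, 0, 0, 0, 0, 10]])

```text
time: 17.07
tool_pos: [0.5494, -0.3915, 0.0871]
tcp_rot: [0.0, 1.0, 0.026, 0.0]
force: [-2.3, 1.0, 5.4]
finger_gap: 0.0245
finger_force: 30.0
```

Emit:
jog_arm(steps=[[0, 0, 0, 0, 0, 0, 32], [0, 0, 0, 0, 0, 0, 40], [0, 0, 0, 0, 0, 0, 50], [0, 0, 0, 0, 0, 0, 50], [0, 0, -0.02, 0, 0, 0, 50], [0, 0, -0.035, 0, 0, 0, 50], [0, 0, -0.04, 0, 0, 0, 50], [0, 0, -0.04, 0, 0, 0, 50]])

```text
time: 17.73
tool_pos: [0.5489, -0.3911, 0.2222]
tcp_rot: [-0.001, 1.0, 0.026, -0.001]
force: [0.8, -0.7, 0.3]
finger_gap: 0.0463
finger_force: 0.0
```

Emit:
jog_arm(steps=[[0, 0, -0.033, 0, 0, 0, 50], [0, 0, 0, 0, 0, 0, 50], [-0.0052, -0.036, 0, 0, 0, 0, 50], [-0.0052, -0.036, 0, 0, 0, 0, 50], [-0.0052, -0.036, 0, 0, 0, 0, 50], [-0.0052, -0.036, 0, 0, 0, 0, 50], [-0.0052, -0.036, 0, 0, 0, 0, 50], [-0.0052, -0.036, 0, 0, 0, 0, 50]])

```text
time: 18.4
tool_pos: [0.5061, -0.1759, 0.2541]
tcp_rot: [0.0, 1.0, 0.026, 0.0]
force: [0.1, 0.0, 0.1]
finger_gap: 0.0463
finger_force: 0.0
```

Emit:
jog_arm(steps=[[-0.0052, -0.036, 0, 0, 0, 0, 50], [-0.0052, -0.036, 0, 0, 0, 0, 50], [-0.0052, -0.036, 0, 0, 0, 0, 50], [-0.0052, -0.036, 0, 0, 0, 0, 50], [-0.0052, -0.036, 0, 0, 0, 0, 50], [-0.0052, -0.036, 0, 0, 0, 0, 50], [-0.0052, -0.036, 0, 0, 0, 0, 50], [-0.0052, -0.036, 0, 0, 0, 0, 50]])

```text
time: 19.07
tool_pos: [0.4495, 0.1096, 0.2543]
tcp_rot: [-0.0, 1.0, 0.026, 0.0]
force: [0.9, -0.2, 0.4]
finger_gap: 0.0465
finger_force: 0.0
```

Emit:
jog_arm(steps=[[0, 0, 0, 0, 0, -6.75, 50], [0, 0, 0, 0, 0, -6.75, 50], [0, 0, 0, 0, 0, -6.75, 50], [0, 0, 0, 0, 0, -6.75, 50], [0, 0, 0, 0, 0, -6.75, 50], [0, 0, 0, 0, 0, -6.75, 50], [0, 0, 0, 0, 0, -6.75, 50], [0, 0, 0, 0, 0, -6.75, 50]])

```text
time: 19.73
tool_pos: [0.4502, 0.1081, 0.2542]
tcp_rot: [-0.0, 0.877, 0.48, 0.0]
force: [-0.3, 0.4, -0.0]
finger_gap: 0.0462
finger_force: 0.0
```

Emit:
jog_arm(steps=[[0, 0, 0, 0, 0, -6.75, 50], [0, 0, 0, 0, 0, -6.75, 50], [0, 0, 0, 0, 0, -6.75, 50], [0, 0, 0, 0, 0, -6.75, 50], [0, 0, 0, 0, 0, -6.75, 50], [0, 0, 0, 0, 0, -6.75, 50], [0, 0, 0, 0, 0, -6.75, 50], [0, 0, 0, 0, 0, -6.75, 50]])

```text
time: 20.4
tool_pos: [0.4502, 0.108, 0.2542]
tcp_rot: [-0.0, 0.564, 0.826, 0.0]
force: [-0.7, -0.8, 1.2]
finger_gap: 0.0466
finger_force: 0.0
```

Run:
```python
from fit import *
o=get_obs();im=capture("wrist");pickle.dump((o,im),open("w7.pkl","wb"));c=cam("wrist",o)
plan(.45,.108,.25,111)
cv2.imwrite("pics/w7.png",im[:,:,::-1])
```

```text
t 20.4 pos [450.2 107.9 254.1] psi 111.8 tilt [-0. -0.] | shift mm [ 0.2 -0.1  4.1] turn 0.8 J7 -0.38
```

View pics/w7.png

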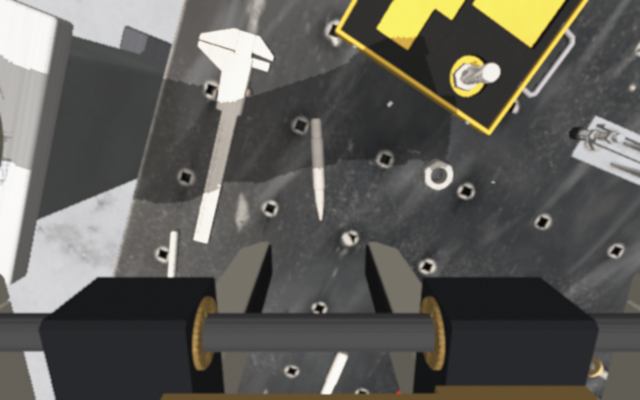

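The punch runs from its blunt end at px (316,119) to its tip at (321,221), nearly in line with the tool's x axis.

Run:
```python
from fit import *
o,im=pickle.load(open("w7.pkl","rb"));c=cam("wrist",o)
g=im.max(2).astype(int)
roi=g[110:228,300:336];bg=np.median(roi,axis=1)
m=roi>bg[:,None]+35
rows=[]
for i,r in enumerate(m):
    x=np.nonzero(r)[0]
    if len(x)>2:
        A=px2w(c,300+x.min()-.5,110+i,.006);B=px2w(c,300+x.max()+.5,110+i,.006);rows.append((110+i,*((A+B)/2*1e3)[:2],np.hypot(*(B-A)[:2])*1e3))
r=np.array(rows);print(len(r),r[::10].round(1));print(r[-1].round(1))
e=r[-1,1:3]-r[0,1:3];a=np.degrees(np.arctan2(*(r[5,1:3]-r[-8,1:3])[::-1]));L=np.hypot(*e);print(L,a)
mid=(r[0,1:3]+r[-1,1:3])/2;d=-e/L;print("mid",mid)
p=mid+6*d;plan(p[0]/1e3,p[1]/1e3,.0285,a)
```

```text
103 [[118.  419.8 161.3  20. ]
 [128.  426.9 153.   17. ]
 [138.  434.7 144.8  10.7]
 [148.  439.1 135.   11.9]
 [158.  443.  125.   11.9]
 [168.  447.5 115.   13.1]
 [178.  452.6 105.   13.2]
 [188.  456.7  94.5  13.3]
 [198.  461.9  84.2  11.2]
 [208.  466.2  73.3   9. ]
 [218.  471.6  62.7   4.5]]
[220.  471.9  60.3   3.4]
113.65235988492041 114.52269495472011
mid [445.83335737 110.77797912]
t 20.4 pos [450.2 107.9 254.1] psi 111.8 tilt [-0. -0.] | shift mm [ 10.2  -3.5 225.6] turn -2.7 J7 -0.38
```

Run:
```python
from h import *
plan(.4475,.1156,.0285,114)
```

```text
t 20.4 pos [450.2 107.9 254.1] psi 111.8 tilt [-0. -0.] | shift mm [  8.1   0.4 225.6] turn -2.2 J7 -0.38
```

Emit:
jog_arm(steps=[[0.0081, 0.0004, 0.02, 0, 0, 0, 50], [0, 0, 0.035, 0, 0, -2.2, 50], [0, 0, 0.035, 0, 0, 0, 50], [0, 0, 0.035, 0, 0, 0, 50], [0, 0, 0.035, 0, 0, 0, 50], [0, 0, 0.03, 0, 0, 0, 50], [0, 0, 0.015, 0, 0, 0, 50], [0, 0, 0.01, 0, 0, 0, 50]], newtons=25)

```text
time: 21.12
tool_pos: [0.4468, 0.1158, 0.0372]
tcp_rot: [-0.001, 0.551, 0.834, -0.001]
force: [0.9, -0.3, 0.1]
finger_gap: 0.0467
finger_force: 0.0
```

Emit:
jog_arm(steps=[[0, 0, 0.006, 0, 0, 0, 50], [0, 0, 0.0046, 0, 0, 0, 50], [0, 0, 0, 0, 0, 0, 40], [0, 0, 0, 0, 0, 0, 30], [0, 0, 0, 0, 0, 0, 22], [0, 0, 0, 0, 0, 0, 14], [0, 0, 0, 0, 0, 0, 5], [0, 0, 0, 0, 0, 0, 0]])

```text
time: 21.78
tool_pos: [0.4478, 0.1155, 0.0291]
tcp_rot: [0.0, 0.551, 0.835, 0.0]
force: [0.6, -0.6, 4.6]
finger_gap: 0.0114
finger_force: 25.1
```

Emit:
jog_arm(steps=[[0, 0, 0, 0, 0, 0, 0], [0, 0, 0, 0, 0, 0, 0], [0, 0, 0, 0, 0, 0, 0], [0, 0, 0, 0, 0, 0, 0], [0, 0, -0.02, 0, 0, 0, 0], [0, 0, -0.035, 0, 0, 0, 0], [0, 0, -0.035, 0, 0, 0, 0], [0, 0, -0.04, 0, 0, 0, 0]])

```text
time: 22.45
tool_pos: [0.4464, 0.1155, 0.1595]
tcp_rot: [-0.001, 0.55, 0.835, -0.001]
force: [0.7, -0.6, -1.1]
finger_gap: 0.0115
finger_force: 25.0
```

Run:
```python
from h import *
cv2.imwrite("pics/w8.png",capture("wrist")[100:320,200:440,::-1])
a=np.radians(3.2);x,y=504-42*np.cos(a)-5*np.sin(a),-342-42*np.sin(a)+5*np.cos(a);print(x,y)
plan(x/1e3,y/1e3,.2,93.2)
```

```text
461.786380379391 -339.352299388803
t 22.5 pos [448.7 116.6 165.7] psi 113.2 tilt [0.3 0.1] | shift mm [-424.2 -167.5  -34.8] turn 20.0 J7 -0.58
```

View pics/w8.png

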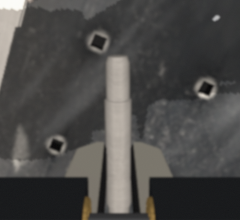

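Emit:
jog_arm(steps=[[-0.0353, -0.014, 0, 0, 0, 0, 0], [-0.0353, -0.014, 0, 0, 0, 0, 0], [-0.0353, -0.014, 0, 0, 0, 0, 0], [-0.0353, -0.014, 0, 0, 0, 0, 0], [-0.0353, -0.014, 0, 0, 0, 0, 0], [-0.0353, -0.014, 0, 0, 0, 0, 0], [-0.0353, -0.014, 0, 0, 0, 0, 0], [-0.0353, -0.014, 0, 0, 0, 0, 0]])

```text
time: 23.17
tool_pos: [0.4554, -0.19, 0.1587]
tcp_rot: [-0.0, 0.551, 0.835, -0.0]
force: [0.4, 0.2, -1.0]
finger_gap: 0.0114
finger_force: 25.0
```

Emit:
jog_arm(steps=[[-0.0353, -0.014, 0, 0, 0, 0, 0], [-0.0353, -0.014, 0, 0, 0, 0, 0], [-0.0353, -0.014, 0, 0, 0, 0, 0], [-0.0353, -0.014, 0, 0, 0, 0, 0], [0, 0, 0, 0, 0, 7, 0], [0, 0, 0, 0, 0, 7, 0], [0, 0, 0, 0, 0, 7, 0], [0, 0, 0, 0, 0, 0, 0]])

```text
time: 23.83
tool_pos: [0.4598, -0.34, 0.1586]
tcp_rot: [-0.0, 0.696, 0.718, -0.0]
force: [0.3, -0.0, -0.7]
finger_gap: 0.0113
finger_force: 25.0
```

Emit:
jog_arm(steps=[[0, 0, 0, 0, 0, 0, 0], [0, 0, 0, 0, 0, 0, 0], [0, 0, 0, 0, 0, 0, 0], [0, 0, 0, 0, 0, 0, 0], [0, 0, 0, 0, 0, 0, 0], [0, 0, 0, 0, 0, 0, 0], [0, 0, 0, 0, 0, 0, 0], [0, 0, 0, 0, 0, 0, 0]])

```text
time: 24.5
tool_pos: [0.4601, -0.3398, 0.1586]
tcp_rot: [-0.0, 0.693, 0.721, -0.0]
force: [-0.5, 0.3, -0.1]
finger_gap: 0.0114
finger_force: 25.0
```

Run:
```python
from h import *
plan(.4618,-.3394,.0341,93.2)
```

```text
t 24.5 pos [ 460.1 -339.8  158.6] psi 92.2 tilt [-0.  0.] | shift mm [  0.3   1.7 124.5] turn -1.0 J7 0.06
```

Emit:
jog_arm(steps=[[0.0033, 0.0016, 0, 0, 0, -1, 0], [0, 0, 0.03, 0, 0, 0, 0], [0, 0, 0.03, 0, 0, 0, 0], [0, 0, 0.025, 0, 0, 0, 0], [0, 0, 0.015, 0, 0, 0, 0], [0, 0, 0.008, 0, 0, 0, 0], [0, 0, 0.006, 0, 0, 0, 0], [0, 0, 0.004, 0, 0, 0, 0]])

```text
time: 25.17
tool_pos: [0.4619, -0.3362, 0.0405]
tcp_rot: [0.0, 0.687, 0.727, 0.0]
force: [0.1, -1.3, -1.2]
finger_gap: 0.012
finger_force: 25.0
```

Emit:
jog_arm(steps=[[0, 0, 0.002, 0, 0, 0, 0], [0, 0, 0.001, 0, 0, 0, 0], [0, 0, 0.001, 0, 0, 0, 0], [0, 0, 0.0008, 0, 0, 0, 0], [0, 0, 0, 0, 0, 0, 0], [0, 0, 0, 0, 0, 0, 0], [0, 0, 0, 0, 0, 0, 0], [0, 0, 0, 0, 0, 0, 0]])

```text
time: 25.83
tool_pos: [0.4616, -0.3365, 0.036]
tcp_rot: [0.0, 0.687, 0.727, 0.0]
force: [-0.0, -0.5, -0.7]
finger_gap: 0.0115
finger_force: 25.0
```

Run:
```python
from h import *
plan(.4616,-.3364,.0341,93.2)
```

```text
t 25.8 pos [ 461.6 -336.5   36. ] psi 93.2 tilt [ 0. -0.] | shift mm [ 0.1 -0.   1.9] turn 0.0 J7 -0.11
```

Emit:
jog_arm(steps=[[0, 0, 0.0008, 0, 0, 0, 0], [0, 0, 0.0006, 0, 0, 0, 0], [0, 0, 0.0004, 0, 0, 0, 0], [0, 0, 0.0004, 0, 0, 0, 0], [0, 0, 0, 0, 0, 0, 0], [0, 0, 0, 0, 0, 0, 0], [0, 0, 0, 0, 0, 0, 0], [0, 0, 0, 0, 0, 0, 0]])

```text
time: 26.5
tool_pos: [0.4616, -0.3364, 0.0341]
tcp_rot: [0.0, 0.687, 0.727, -0.0]
force: [-2.0, 0.3, 4.8]
finger_gap: 0.0117
finger_force: 25.0
```

Emit:
jog_arm(steps=[[0, 0, 0, 0, 0, 0, 16], [0, 0, 0, 0, 0, 0, 22], [0, 0, 0, 0, 0, 0, 28], [0, 0, 0, 0, 0, 0, 28], [0, 0, -0.02, 0, 0, 0, 28], [0, 0, -0.035, 0, 0, 0, 28], [0, 0, -0.04, 0, 0, 0, 28], [0, 0, -0.04, 0, 0, 0, 28]])

```text
time: 27.17
tool_pos: [0.4611, -0.3358, 0.1696]
tcp_rot: [-0.001, 0.687, 0.727, 0.0]
force: [1.6, -0.2, 0.1]
finger_gap: 0.0263
finger_force: 0.0
```

Emit:
jog_arm(steps=[[0, 0, -0.04, 0, 0, 0, 40], [0, 0, 0, 0, 0, 0, 50], [0.0327, -0.0018, 0, 0, 0, 0, 50], [0.0327, -0.0018, 0, 0, 0, 0, 50], [0.0327, -0.0018, 0, 0, 0, 0, 50], [0.0327, -0.0018, 0, 0, 0, 0, 50], [0.0327, -0.0018, 0, 0, 0, 0, 50], [0.0327, -0.0018, 0, 0, 0, 0, 50]])

```text
time: 27.83
tool_pos: [0.4393, -0.1398, 0.2087]
tcp_rot: [0.0, 0.687, 0.726, 0.0]
force: [1.2, 0.1, 0.0]
finger_gap: 0.0468
finger_force: 0.0
```

Emit:
jog_arm(steps=[[0, 0, 0, 0, 0, 6.4, 50], [0, 0, 0, 0, 0, 6.4, 50], [0, 0, 0, 0, 0, 6.4, 50], [0, 0, 0, 0, 0, 6.4, 50], [0, 0, 0, 0, 0, 6.4, 50], [0, 0, 0, 0, 0, 6.4, 50], [0, 0, 0, 0, 0, 0, 50], [0, 0, 0, 0, 0, 0, 50]])

```text
time: 28.5
tool_pos: [0.4399, -0.141, 0.2087]
tcp_rot: [0.0, 0.887, 0.462, -0.0]
force: [-0.2, 0.0, -0.4]
finger_gap: 0.047
finger_force: 0.0
```

Run:
```python
from fit import *
o=get_obs();im=capture("wrist");pickle.dump((o,im),open("w9.pkl","wb"));c=cam("wrist",o)
u,v=w2px(c,[.44,-.141,.007]);u,v=int(u),int(v);print(u,v);plan(.44,-.141,.2,55)
cr=cv2.resize(im[v-70:v+70,u-80:u+80,::-1],None,fx=4,fy=4,interpolation=cv2.INTER_CUBIC)
t=cv2.resize(capture("top")[200:290,380:500,::-1],None,fx=4.5,fy=4.5,interpolation=cv2.INTER_CUBIC)  # blue tray check
cv2.imwrite("pics/w9.png",cr);cv2.imwrite("pics/t9.png",t)
```

```text
318 183
t 28.6 pos [ 439.8 -141.   208.7] psi 55.0 tilt [-0. -0.] | shift mm [0.1 0.1 8.7] turn 0.0 J7 -0.77
```

View pics/w9.png

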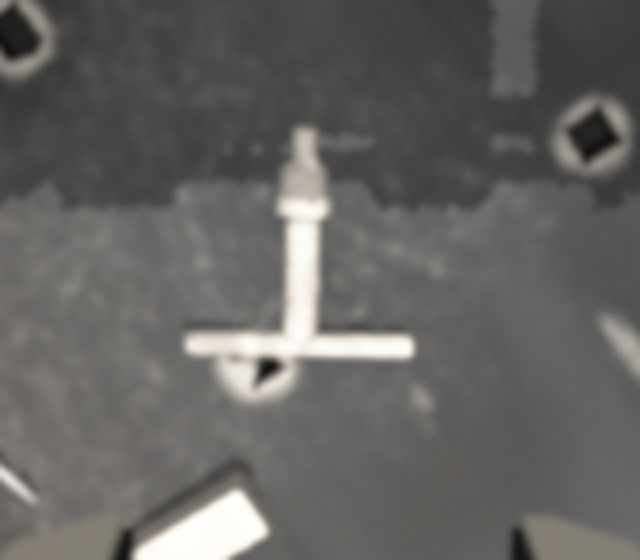

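The chuck key stands upright in the crop: cross bar (185..414, 346), tip (305,127), stem axis at column about 302, and outline centre near px (313.7,173.5).

Run:
```python
from fit import *
o,im=pickle.load(open("w9.pkl","rb"));c=cam("wrist",o)
W=lambda u,v,z=.007:px2w(c,238+u/4,113+v/4,z)[:2]*1e3
t,b,l,r=W(305,127),W(300,357),W(185,345),W(414,347)
print(np.hypot(*(t-b)),np.hypot(*(l-r)))
a1=np.degrees(np.arctan2(*(W(303,215)-W(301,330))[::-1]));a2=np.degrees(np.arctan2(-(l-r)[0],(l-r)[1]));print(a1,a2)
m=(t+b)/2;print(m);a=(a1+a2)/2
plan(m[0]/1e3,m[1]/1e3,.0285,a)
```

```text
56.495740379286524 56.53175271086836
53.892350581445015 54.55946794205205
[ 441.83032499 -130.43933019]
t 28.6 pos [ 439.8 -141.   208.7] psi 55.0 tilt [-0. -0.] | shift mm [  9.8  -4.4 180.1] turn 0.8 J7 -0.77
```

View pics/t9.png

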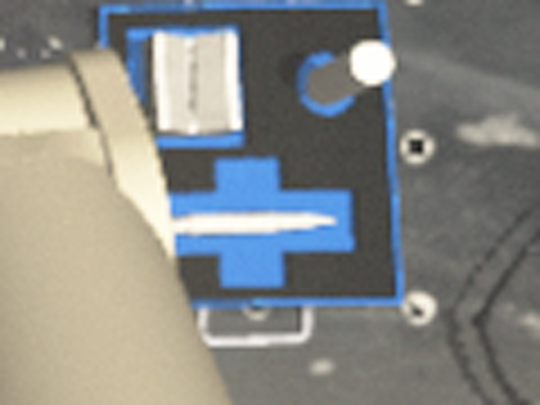

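Blue kit check: the V-block is in the square, the bar stands in the round hole and the punch lies in the slot. Now I'll grip the chuck key stem 5 mm back from its origin, to clear the collar.

Emit:
jog_arm(steps=[[0.0048, -0.0044, 0.02, 0, 0, 0.8, 50], [0, 0, 0.035, 0, 0, 0, 50], [0, 0, 0.035, 0, 0, 0, 50], [0, 0, 0.035, 0, 0, 0, 50], [0, 0, 0.03, 0, 0, 0, 50], [0, 0, 0.015, 0, 0, 0, 50], [0, 0, 0.006, 0, 0, 0, 50], [0, 0, 0.004, 0, 0, 0, 40]], newtons=25)

```text
time: 29.27
tool_pos: [0.4387, -0.1343, 0.0277]
tcp_rot: [-0.001, 0.89, 0.455, -0.001]
force: [0.7, 0.2, -0.2]
finger_gap: 0.0431
finger_force: 0.0
```

Emit:
jog_arm(steps=[[0, 0, 0, 0, 0, 0, 30], [0, 0, 0, 0, 0, 0, 22], [0, 0, 0, 0, 0, 0, 15], [0, 0, 0, 0, 0, 0, 8], [0, 0, 0, 0, 0, 0, 0], [0, 0, 0, 0, 0, 0, 0], [0, 0, 0, 0, 0, 0, 0], [0, 0, 0, 0, 0, 0, 0]])

```text
time: 29.93
tool_pos: [0.4393, -0.1349, 0.0294]
tcp_rot: [0.0, 0.891, 0.454, 0.0]
force: [-0.1, -0.1, 8.4]
finger_gap: 0.0105
finger_force: 24.9
```

Emit:
jog_arm(steps=[[0, 0, 0, 0, 0, 0, 0], [0, 0, -0.01, 0, 0, 0, 0], [0, 0, -0.03, 0, 0, 0, 0], [0, 0, -0.04, 0, 0, 0, 0], [0, 0, -0.04, 0, 0, 0, 0], [0, 0, -0.04, 0, 0, 0, 0], [0, 0, -0.01, 0, 0, 0, 0], [0, 0, 0, 0, 0, 0, 0]])

```text
time: 30.6
tool_pos: [0.4402, -0.1355, 0.2016]
tcp_rot: [0.002, 0.891, 0.453, 0.002]
force: [0.2, 0.2, 0.1]
finger_gap: 0.0107
finger_force: 24.8
```

Run:
```python
from h import *
plan(.30+.24,.20,.2,80)
```

```text
t 30.6 pos [ 440.2 -135.5  201.6] psi 53.9 tilt [ 0.3 -0.1] | shift mm [ 329.9 -116.9    1.4] turn -26.1 J7 -0.86
```

Emit:
jog_arm(steps=[[0.0327, -0.0131, 0, 0, 0, 0, 0], [0.0327, -0.0131, 0, 0, 0, 0, 0], [0.0327, -0.0131, 0, 0, 0, 0, 0], [0.0327, -0.0131, 0, 0, 0, 0, 0], [0.0327, -0.0131, 0, 0, 0, 0, 0], [0.0327, -0.0131, 0, 0, 0, 0, 0], [0.0327, -0.0131, 0, 0, 0, 0, 0], [0.0327, -0.0131, 0, 0, 0, 0, 0]])

```text
time: 31.27
tool_pos: [0.5074, 0.1399, 0.1965]
tcp_rot: [0.0, 0.891, 0.454, -0.001]
force: [1.0, -1.0, -0.3]
finger_gap: 0.0103
finger_force: 24.8
```

Emit:
jog_arm(steps=[[0.0327, -0.0131, 0, 0, 0, 0, 0], [0.0327, -0.0131, 0, 0, 0, 0, 0], [0.0327, -0.0131, 0, 0, 0, 0, 0], [0, 0, 0, 0, 0, -6.5, 0], [0, 0, 0, 0, 0, -6.5, 0], [0, 0, 0, 0, 0, -6.5, 0], [0, 0, 0, 0, 0, -6.5, 0], [0, 0, 0, 0, 0, 0, 0]])

```text
time: 31.93
tool_pos: [0.5331, 0.2406, 0.1961]
tcp_rot: [-0.0, 0.764, 0.645, -0.002]
force: [-0.7, -0.1, -0.4]
finger_gap: 0.0107
finger_force: 24.8
```

Emit:
jog_arm(steps=[[0, 0, 0, 0, 0, 0, 0], [0, 0, 0, 0, 0, 0, 0], [0, 0, 0, 0, 0, 0, 0], [0, 0, 0, 0, 0, 0, 0], [0, 0, 0, 0, 0, 0, 0], [0, 0, 0, 0, 0, 0, 0], [0, 0, 0, 0, 0, 0, 0], [0, 0, 0, 0, 0, 0, 0]])

```text
time: 32.6
tool_pos: [0.5338, 0.241, 0.1988]
tcp_rot: [0.0, 0.766, 0.643, 0.0]
force: [-0.3, -0.2, 0.1]
finger_gap: 0.0108
finger_force: 24.8
```

Run:
```python
from fit import *
o=get_obs();im=capture("wrist");pickle.dump((o,im),open("w10.pkl","wb"));c=cam("wrist",o)
t=tray(im,c,"yellow",(521,316.5,-9.8),190);print(t,tray(im,c,"yellow",(521,316.5,-9.8),230))
x,y,a_=t[0];a=np.radians(a_);ca,sa=np.cos(a),np.sin(a)
T=lambda X,Y:(x+X*ca-Y*sa,y+X*sa+Y*ca)
g=T(43,36-5);print(g);plan(g[0]/1e3,g[1]/1e3,.0345,a_+90)
vis=im[:,:,::-1].copy()
for X,Y,w,h in HOLES:
    q=np.array([w2px(c,np.array([*T(X+i*w/2,Y+j*h/2),15])/1e3) for i,j in((-1,-1),(-1,1),(1,1),(1,-1))]).astype(int)
    cv2.polylines(vis,[q],True,(0,0,255),1)
cv2.imwrite("pics/w10.png",vis)
```

```text
(array([521. , 317.6, -10. ]), np.float64(0.0312)) (array([521. , 317.6, -10. ]), np.float64(0.031))
(np.float64(568.7298268871998), np.float64(340.66216870370044))
t 32.6 pos [533.9 241.  198.8] psi 80.0 tilt [0. 0.] | shift mm [104.2  17.  164.3] turn -0.0 J7 -1.17
```

View pics/w10.png

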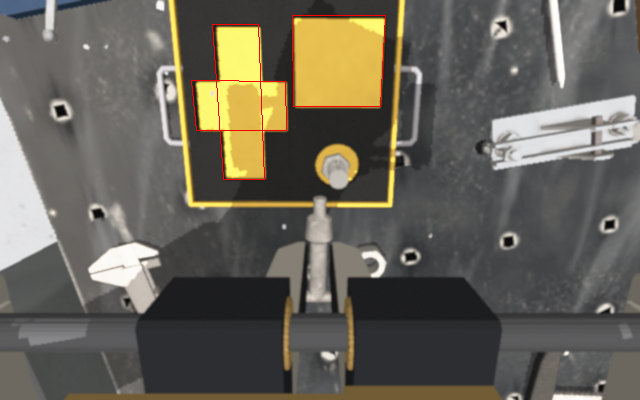

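The fitted cut-outs overlay the yellow tray exactly at (521, 317.6) mm, −10°, and the key is held straight along the tool. I'll place it.

Emit:
jog_arm(steps=[[0.026, 0.0042, 0, 0, 0, 0, 0], [0.026, 0.0043, 0, 0, 0, 0, 0], [0.026, 0.0042, 0, 0, 0, 0, 0], [0.0262, 0.0043, 0, 0, 0, 0, 0], [0, 0, 0.03, 0, 0, 0, 0], [0, 0, 0.035, 0, 0, 0, 0], [0, 0, 0.035, 0, 0, 0, 0], [0, 0, 0.03, 0, 0, 0, 0]])

```text
time: 33.32
tool_pos: [0.5683, 0.3404, 0.0667]
tcp_rot: [-0.0, 0.766, 0.643, -0.0]
force: [0.1, -0.2, -1.2]
finger_gap: 0.0106
finger_force: 24.8
```

Emit:
jog_arm(steps=[[0, 0, 0.015, 0, 0, 0, 0], [0, 0, 0.008, 0, 0, 0, 0], [0, 0, 0.005, 0, 0, 0, 0], [0, 0, 0.003, 0, 0, 0, 0], [0, 0, 0, 0, 0, 0, 0], [0, 0, 0, 0, 0, 0, 0], [0, 0, 0, 0, 0, 0, 0], [0, 0, 0, 0, 0, 0, 0]])

```text
time: 33.98
tool_pos: [0.5692, 0.3409, 0.0388]
tcp_rot: [0.0, 0.766, 0.643, 0.001]
force: [-0.1, 0.0, -0.8]
finger_gap: 0.0106
finger_force: 24.8
```

Run:
```python
from h import *
plan(.5687,.3407,.0344,80)
```

```text
t 34.0 pos [569.2 340.9  38.8] psi 80.0 tilt [0.1 0. ] | shift mm [-0.3 -0.4  4.4] turn -0.0 J7 -1.39
```

Emit:
jog_arm(steps=[[0, 0, 0.0015, 0, 0, 0, 0], [0, 0, 0.001, 0, 0, 0, 0], [0, 0, 0.0007, 0, 0, 0, 0], [0, 0, 0.0005, 0, 0, 0, 0], [0, 0, 0.0004, 0, 0, 0, 0], [0, 0, 0.0003, 0, 0, 0, 0], [0, 0, 0, 0, 0, 0, 0], [0, 0, 0, 0, 0, 0, 0]])

```text
time: 34.65
tool_pos: [0.5688, 0.3408, 0.0344]
tcp_rot: [0.0, 0.766, 0.643, 0.0]
force: [-2.1, -1.3, 10.8]
finger_gap: 0.0105
finger_force: 25.0
```

Emit:
jog_arm(steps=[[0, 0, 0, 0, 0, 0, 15], [0, 0, 0, 0, 0, 0, 21], [0, 0, 0, 0, 0, 0, 27], [0, 0, 0, 0, 0, 0, 27], [0, 0, -0.02, 0, 0, 0, 27], [0, 0, -0.035, 0, 0, 0, 27], [0, 0, -0.04, 0, 0, 0, 27], [0, 0, -0.04, 0, 0, 0, 27]])

```text
time: 35.32
tool_pos: [0.568, 0.3405, 0.169]
tcp_rot: [-0.0, 0.766, 0.643, -0.001]
force: [0.9, 0.2, 0.6]
finger_gap: 0.0252
finger_force: 0.0
```

Emit:
jog_arm(steps=[[0, 0, -0.035, 0, 0, 0, 50], [-0.0325, 0.0137, 0, 0, 0, 0, 60], [-0.0325, 0.0137, 0, 0, 0, 0, 60], [-0.0325, 0.0137, 0, 0, 0, 0, 60], [-0.0325, 0.0137, 0, 0, 0, 0, 60], [-0.0325, 0.0137, 0, 0, 0, 0, 60], [-0.0325, 0.0137, 0, 0, 0, 0, 60], [-0.0325, 0.0137, 0, 0, 0, 0, 60]])

```text
time: 35.98
tool_pos: [0.6237, 0.0983, 0.2032]
tcp_rot: [-0.0, 0.766, 0.643, -0.0]
force: [0.2, 0.4, 1.2]
finger_gap: 0.0556
finger_force: 0.0
```

Emit:
jog_arm(steps=[[-0.0325, 0.0137, 0, 0, 0, 0, 60], [-0.0325, 0.0137, 0, 0, 0, 0, 60], [-0.0325, 0.0137, 0, 0, 0, 0, 60], [-0.0325, 0.0137, 0, 0, 0, 0, 60], [-0.0325, 0.0137, 0, 0, 0, 0, 60], [-0.0325, 0.0137, 0, 0, 0, 3.2, 60], [0, 0, 0, 0, 0, 0, 60], [0, 0, 0, 0, 0, 0, 60]])

```text
time: 36.65
tool_pos: [0.6706, -0.1093, 0.2025]
tcp_rot: [-0.0, 0.785, 0.619, -0.001]
force: [-0.3, 1.3, 0.2]
finger_gap: 0.0558
finger_force: 0.0
```

Run:
```python
from fit import *
o=get_obs();im=capture("wrist");pickle.dump((o,im),open("w11.pkl","wb"));c=cam("wrist",o)
u,v=[int(t) for t in w2px(c,[.6706,-.106,.02])];print(u,v)
m=comp(im,"red",u,v);p,e=solid(m,c,box(22,100,26),(670,-106,-13));print(p,e)
plan(p[0]/1e3,p[1]/1e3,.035,p[2]+90)
t=cv2.resize(capture("top")[170:270,150:270,::-1],None,fx=3.6,fy=3.6,interpolation=cv2.INTER_CUBIC)
w=cv2.resize(im[v-90:v+90,u-90:u+90,::-1],None,fx=2,fy=2);cv2.imwrite("pics/w11.png",np.hstack([w,t]))
```

```text
317 184
[ 670.2 -106.8  -13.2] 0.066
t 36.7 pos [ 670.5 -106.8  202.8] psi 76.7 tilt [-0.  0.] | shift mm [ -0.2  -0.2 167.8] turn -0.1 J7 -0.60
```

View pics/w11.png

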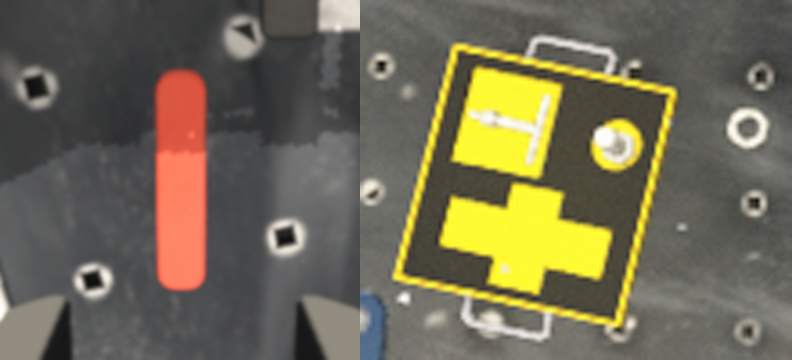

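Left: the hex-key set is in line under the tool. It's the one between the trays; the other red one lies at the back. Right: the chuck key lies in the square cut-out, with the bolt and nut untouched. I've now viewed 17 pictures, which is over the limit of 14, so from here I'll use numbers only.

Emit:
jog_arm(steps=[[0, 0, 0.02, 0, 0, 0, 60], [0, 0, 0.035, 0, 0, 0, 60], [0, 0, 0.035, 0, 0, 0, 60], [0, 0, 0.035, 0, 0, 0, 60], [0, 0, 0.025, 0, 0, 0, 60], [0, 0, 0.012, 0, 0, 0, 60], [0, 0, 0.0055, 0, 0, 0, 60], [0, 0, 0, 0, 0, 0, 45]], newtons=30)

```text
time: 37.42
tool_pos: [0.6706, -0.1048, 0.0354]
tcp_rot: [-0.001, 0.783, 0.622, -0.0]
force: [-0.7, 0.0, -0.1]
finger_gap: 0.0525
finger_force: 0.0
```

Emit:
jog_arm(steps=[[0, 0, 0, 0, 0, 0, 35], [0, 0, 0, 0, 0, 0, 28], [0, 0, 0, 0, 0, 0, 20], [0, 0, 0, 0, 0, 0, 10], [0, 0, 0, 0, 0, 0, 10], [0, 0, 0, 0, 0, 0, 10], [0, 0, 0, 0, 0, 0, 10], [0, 0, 0, 0, 0, 0, 10]])

```text
time: 38.08
tool_pos: [0.6711, -0.1065, 0.0368]
tcp_rot: [0.0, 0.784, 0.621, 0.0]
force: [-1.2, -1.1, 6.8]
finger_gap: 0.0218
finger_force: 30.0
```

Emit:
jog_arm(steps=[[0, 0, 0, 0, 0, 0, 10], [0, 0, -0.01, 0, 0, 0, 10], [0, 0, -0.03, 0, 0, 0, 10], [0, 0, -0.04, 0, 0, 0, 10], [0, 0, -0.04, 0, 0, 0, 10], [0, 0, -0.035, 0, 0, 0, 10], [0, 0, -0.01, 0, 0, 0, 10], [0, 0, 0, 0, 0, 0, 10]])

```text
time: 38.75
tool_pos: [0.6722, -0.1062, 0.2049]
tcp_rot: [0.002, 0.784, 0.621, 0.002]
force: [0.5, 0.2, -0.9]
finger_gap: 0.022
finger_force: 30.0
```

Run:
```python
from h import *
a=np.radians(-10);x,y=521-42*np.cos(a),317.6-42*np.sin(a);print(x,y)
plan(x/1e3,y/1e3,.2,80)
```

```text
479.63807437348726 324.8932234620111
t 38.8 pos [ 672.2 -106.2  204.9] psi 76.8 tilt [ 0.3 -0. ] | shift mm [ 375.7 -286.     3.4] turn -3.2 J7 -0.60
```

Emit:
jog_arm(steps=[[0.0289, -0.022, 0, 0, 0, 0, 10], [0.0289, -0.022, 0, 0, 0, 0, 10], [0.0289, -0.022, 0, 0, 0, 0, 10], [0.0289, -0.022, 0, 0, 0, 0, 10], [0.0289, -0.022, 0, 0, 0, 0, 10], [0.0289, -0.022, 0, 0, 0, 0, 10], [0.0289, -0.022, 0, 0, 0, 0, 10], [0.0289, -0.022, 0, 0, 0, 0, 10]])

```text
time: 39.42
tool_pos: [0.5504, 0.1597, 0.1992]
tcp_rot: [-0.0, 0.784, 0.621, -0.001]
force: [0.7, 0.3, -0.8]
finger_gap: 0.0217
finger_force: 30.0
```

Emit:
jog_arm(steps=[[0.0289, -0.022, 0, 0, 0, 0, 10], [0.0289, -0.022, 0, 0, 0, 0, 10], [0.0289, -0.022, 0, 0, 0, 0, 10], [0.0289, -0.022, 0, 0, 0, 0, 10], [0.0289, -0.022, 0, 0, 0, 0, 10], [0, 0, 0, 0, 0, -3.2, 10], [0, 0, 0.03, 0, 0, 0, 10], [0, 0, 0.03, 0, 0, 0, 10]])

```text
time: 40.08
tool_pos: [0.4775, 0.3256, 0.1398]
tcp_rot: [-0.0, 0.765, 0.644, 0.001]
force: [0.7, -0.6, -1.6]
finger_gap: 0.0215
finger_force: 30.0
```

Emit:
jog_arm(steps=[[0, 0, 0.02, 0, 0, 0, 10], [0, 0, 0, 0, 0, 0, 10], [0, 0, 0, 0, 0, 0, 10], [0, 0, 0, 0, 0, 0, 10], [0, 0, 0, 0, 0, 0, 10], [0, 0, 0, 0, 0, 0, 10], [0, 0, 0, 0, 0, 0, 10], [0, 0, 0, 0, 0, 0, 10]])

```text
time: 40.75
tool_pos: [0.4784, 0.3248, 0.1215]
tcp_rot: [0.0, 0.766, 0.643, 0.001]
force: [0.2, -0.0, -0.8]
finger_gap: 0.0216
finger_force: 30.0
```

Run:
```python
from h import *
plan(.4796,.3249,.0418,80)
```

```text
t 40.8 pos [478.4 324.8 121.5] psi 80.0 tilt [0.1 0. ] | shift mm [ 0.2  1.1 79.7] turn -0.0 J7 -1.45
```

Emit:
jog_arm(steps=[[0.0002, 0.0011, 0.02, 0, 0, 0, 10], [0, 0, 0.025, 0, 0, 0, 10], [0, 0, 0.015, 0, 0, 0, 10], [0, 0, 0.008, 0, 0, 0, 10], [0, 0, 0.005, 0, 0, 0, 10], [0, 0, 0.003, 0, 0, 0, 10], [0, 0, 0, 0, 0, 0, 10], [0, 0, 0, 0, 0, 0, 10]])

```text
time: 41.42
tool_pos: [0.4794, 0.3251, 0.0454]
tcp_rot: [0.0, 0.766, 0.643, 0.0]
force: [-0.1, -0.6, -1.0]
finger_gap: 0.0219
finger_force: 30.0
```

Emit:
jog_arm(steps=[[0, 0, 0.0012, 0, 0, 0, 10], [0, 0, 0.001, 0, 0, 0, 10], [0, 0, 0.0006, 0, 0, 0, 10], [0, 0, 0.0004, 0, 0, 0, 10], [0, 0, 0, 0, 0, 0, 10], [0, 0, 0, 0, 0, 0, 10], [0, 0, 0, 0, 0, 0, 10], [0, 0, 0, 0, 0, 0, 10]])

```text
time: 42.08
tool_pos: [0.4793, 0.3247, 0.0417]
tcp_rot: [0.0, 0.766, 0.643, 0.0]
force: [0.8, -1.2, 1.6]
finger_gap: 0.0217
finger_force: 30.0
```

Just touching: the force went from −1 to +1.6 N. I'll ease it down another 0.4 mm, release and lift clear.

Emit:
jog_arm(steps=[[0, 0, 0.0004, 0, 0, 0, 10], [0, 0, 0, 0, 0, 0, 10], [0, 0, 0, 0, 0, 0, 10], [0, 0, 0, 0, 0, 0, 10], [0, 0, 0, 0, 0, 0, 27], [0, 0, 0, 0, 0, 0, 33], [0, 0, 0, 0, 0, 0, 38], [0, 0, 0, 0, 0, 0, 38]])

```text
time: 42.75
tool_pos: [0.4791, 0.3248, 0.0411]
tcp_rot: [-0.0, 0.766, 0.643, -0.0]
force: [-0.6, -1.1, -0.4]
finger_gap: 0.0343
finger_force: 0.0
```

Emit:
jog_arm(steps=[[0, 0, -0.02, 0, 0, 0, 38], [0, 0, -0.035, 0, 0, 0, 38], [0, 0, -0.04, 0, 0, 0, 38], [0, 0, -0.04, 0, 0, 0, 38], [0, 0, -0.04, 0, 0, 0, 38], [-0.035, 0, -0.02, 0, 0, 0, 38], [-0.035, 0, 0, 0, 0, 0, 38], [-0.02, 0, 0, 0, 0, 0, 38]])

```text
time: 43.42
tool_pos: [0.4632, 0.2332, 0.2373]
tcp_rot: [0.001, 0.766, 0.642, 0.0]
force: [-0.3, -0.2, -0.5]
finger_gap: 0.0355
finger_force: 0.0
```

Run:
```python
from fit import *
top=capture("top");c=cam("top");o=get_obs();im=capture("wrist");cw=cam("wrist",o)
def cen(im,c,kind,x,y,z,k=None):
    u,v=[int(round(t)) for t in w2px(c,[x,y,z])];m=comp(im,kind,u,v)
    return solid(m,c,k,(x*1e3,y*1e3,-10))
def loc_(p): a=np.radians(-10);d=np.array(p[:2])-[521,317.6];return (d[0]*np.cos(a)+d[1]*np.sin(a)).round(1),(-d[0]*np.sin(a)+d[1]*np.cos(a)).round(1),p[2]+10
for n,i,cc in(("top",top,c),("wrist",im,cw)):
    try: p,e=cen(i,cc,"red",.4796,.3249,.03,box(22,100,26)+[0,0,5]);print(n,"hex",p,e,"in tray",loc_(p))
    except Exception as ex: print(n,ex)
old=cv2.imread("pics/top0.png")[:,:,::-1]
for n,x,y in(("nut",.57,.157),("pen",.564,-.159),("bolt",.554,.259)):
    u,v=[int(t) for t in w2px(c,[x,y,.01])];s=np.s_[v-16:v+17,u-28:u+29]
    print(n,cv2.phaseCorrelate(np.float32(old[s].mean(2)),np.float32(top[s].mean(2))))
print(o["force"])
```

```text
top attempt to get argmax of an empty sequence
wrist hex [479.1 323.9 -10.8] 0.179 in tray (np.float64(-42.4), np.float64(-1.1), np.float64(-0.8000000000000007))
nut ((0.0709404092815582, 0.01459939066469218), 0.9879187853248032)
pen ((0.05043248802214251, -0.0011838759170395008), 1.001804412846212)
bolt ((0.16467819246226867, 0.1225766192783837), 0.540794332380648)
[-1.62834799 -4.27534934 -0.99119497]
```

Run:
```python
from cell import bot
print(bot.close_job())
```

```text
the job is handed in; nothing more can be done
None
```

I handed the job in at about 43 s with both kits made up in the order asked. Pictures and forces show all five parts down in their cut-outs, the nut and pen unmoved and the bolt still standing. I viewed 17 pictures, over your limit of 14.

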